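# Close a filter cassette in the lever press

## Task

Take the washed blue cassette cover out of the drying rack and lay it flat on the dark mat with its white boss up, and let go of it. Then take it by its long sides, set it squarely on the cassette base in the press, between the upright steel pins and on the two spring catches, and let go. Finally swing the press lever down by its black grip to its stop so that the cover snaps fully home, and let the lever go back up; leave the other things on the bench where they are.

Things in the scene. Friction and masses are not known exactly. Their poses are not given: they have to be found in the camera images.
- cover_mid (a point): Middle of the loose cassette cover: blue plate 80 (own x) x 64 (y) x 12 mm (z), 45 to 70 g; this point is half-way through it, 6 mm from either face. Own +z points out of its top face; the other face is flat with a black gasket ring. At the start it stands upright on a 64 mm end between the rack's pegs, +z level, pointing away from the robot and to its right.
- cover_boss (a point): Centre of the top of the cover's white round boss, 30 mm across, which stands 3 mm out of the middle of its top face (9 mm along +z from the cover's middle). The middle 26 mm of each 64 mm end are notched 7 mm deep, leaving there a tongue 4 mm thick at the underside: to pinch the plate through its 12 mm, reach more than 8 mm in from the end.
- drying_rack: White peg rack, fixed, 100 x 100 mm; origin under its centre. Its tray surface is 8 mm above the bench, its pegs (5 mm thick) end 30 mm above the bench. The cover stands over its centre, in the slot 14 mm wide that runs along the rack's own y; its top end is then 88 mm above the bench.
- mat: Clean dark grey mat, fixed, 170 (own x) x 150 (own y) mm, 2 mm thick; origin under its centre on the bench. The cover is laid here flat, boss up.
- press: Grey lever press, fixed; origin under its nest on the bench, own +x toward the lever's hinge, z up. Its bed is 14 mm high and reaches from x = -88 to +148 mm, y = +-55 mm. The blue cassette base (80 x 64 mm, white membrane on top) is fixed in its nest; the base is only 56 mm wide (y) in its middle 36 mm, leaving fingers at mid-length free room down to the bed.
- seat (a point): Centre of the cassette base's top face, 40 mm above the bench; axes as the press. A cover that is home has its underside on this face, its middle 6 mm straight above this point and its own x along (or against) this x. Set down without pressing, it rests on the two catches with its underside about 7 mm above this face.
- pin (a point): Rounded top of one of the eight upright steel pins of the nest, 6 mm thick, all ending 14 mm above the seat face. This one is at x = -27, y = +36.2 mm from the seat; four stand so along the cover's long sides (x = +-27, y = +-36.2) and four at its ends (x = +-44.2, y = +-22). The cover goes down between them with 1.2 mm to spare all round.
- catch (a point): Tip of the front spring catch, 18 mm wide, at the seat's x = -38 mm, 5 mm above the seat face; its inner face slopes up and outward from there to 13 mm above the seat face. The rear catch at x = +38 mirrors it. The cover snaps down past both when pressed with about 6 to 12 N in its middle.
- lever_hinge (a point): Point on the press lever's hinge axis, which runs along the seat's y, 75 mm above the bench and 100 mm behind the seat (seat's +x).
- lever_grip (a point): Centre of the lever's black revolving grip (two rollers on one axle, 26 mm across, 26 mm wide along the press's y), 175 mm from the hinge axis. Pinched by its flat sides it turns freely as the lever swings. Raised, it is 45 mm behind and 169 mm above the hinge; at the lower stop level with the hinge, 175 mm before it. A sprung rubber foot on the arm, 100 mm from the hinge, presses the boss.
- lever (a joint): Angle of the press lever in rad: 0 raised (leaning back 15 degrees, where a spring returns it), 1.83 at the lower stop with the arm level. The spring and the foot ask for up to about 15 N at the grip.
- filter_a: White round inline filter 48 x 48 x 46 mm on the bench; origin under its centre. To be left alone.
- filter_b: A second white inline filter, alike. To be left alone.
- spare_cap: Light grey screw cap 64 x 64 x 24 mm; origin under its centre. To be left alone.
- syringe: Lying syringe 32 x 165 x 32 mm; origin under its centre. To be left alone.
- funnel: Green funnel 72 x 72 x 80 mm standing on its rim; origin under its centre. To be left alone.
- marker: Lying felt marker 16 x 130 x 18 mm; origin under its centre. To be left alone.
- spanner: Lying steel spanner 29 x 158 x 7 mm; origin under its centre. To be left alone.
Not all that is in view belongs to the job. Of the things like the part that bears cover_mid, leave any that is green, orange or yellow; of the rest the larger one is meant.

How it is judged:
By the outcome, as a careful person would: the job done as asked, in the order asked, and still so for the second after the job is handed in, with the robot touching nothing.
It also fails if it takes over 72 s, if anything falls off the work surface, if the arm or the gripper's body presses on something with over 40 N, if the wrist force passes 120 N, or if a joint passes its speed limit or range.

## Robot

A 7-joint arm with a two-finger parallel gripper is mounted at the origin on a cart in front of the work surface, level with it; the furniture and walls round the work are solid. World frame = base frame: x ahead of the robot, y to its left, z up, the work surface at z = 0. Lengths are in m, angles in rad, forces in N, time in s.
With the tool pointing down it reaches from about 0.4 to 0.85 m from the base axis. Payload 4.5 kg.
Tool frame: the origin (TCP) lies at the very end of the fingers, on their centre line; the grasp point (between the pads) lies 19 mm behind it (r.pinch_z is the distance from the TCP to the grasp point, in m); x points along the fingers, y is the direction in which the jaws open and shut, and the axes are right-handed (so a half turn about x gives the same grasp; the last joint's range is limited). The gripper opens to 88 mm and grips with 3 to 60 N. Pads are 18 mm wide; open, the fingers measure 123 mm over their backs; the gripper's body (75 mm by 187 mm) begins 45 mm behind the grasp point.
Start: joints at [1.354, 0.689, -0.195, 1.565, 0.157, 0.902, -0.215], TCP at [0.155, -0.605, 0.239] pointing down, gripper open.
Joint ranges: [-3.01, 3.01], [-0.46, 2.08], [-1.47, 1.51], [0.13, 2.56], [-1, 4.14], [0.04, 2.09], [-2.66, 2.66]. Speed limits (rad/s): [2.57, 2.57, 3.14, 3.14, 3.14, 3.14, 3.14].

## Interface

Orientations are given as a unit quaternion [x, y, z, w].
In Python, from plant import telemetry, cams, job, r gives the robot as it stands.
- The arm moves only by the tool send_rows, never from a script. Its argument "commands" is one flat list of numbers, 7 for each row, row after row: the shift along the world's x, y, z as a fraction of full scale, then the turn, a rotation vector about the world's x, y, z as a fraction of full scale, then the closure, from 0 (fully open) to 1 (shut). In form: [dx, dy, dz, wx, wy, wz, claw, dx, dy, dz, wx, wy, wz, claw, ...]. A call has 1 to 12 rows; each row shifts and turns the pose as measured when the row begins; what a row does not reach is not made up. Full scale, the value 1, is 250 mm for a shift and 90 degrees for a turn. A row lasts 1/10 s, in which the tool goes at most 50 mm and 8.59 degrees, less where a joint would pass 70% of its speed; a pose out of reach is approached as far as the arm can. A call with a number of a shift or a turn outside -1 to 1 is refused whole. A call with a gripper value outside its range is refused whole. The fingers move at their own pace and stop on an object; "newtons" is the grip in N (left out, the last holds). Time passes only in rows, so rows that do not move let the fingers close. It gives the time, the measured TCP pose, the force and the opening at its end, in the units of the state.
- telemetry.get_state(): the state, without advancing time (a new reading comes with each control period).
- cams.snapshot(name): name is "side" or "top"; returns a dict with "image" (384x512x3 uint8, blue, green, red), "intrinsics" (3x3 intrinsics, pixels), "world_to_cam" (4x4, takes a point from world to camera coordinates). Camera axes: x right, y down, z forward; pixel columns grow to the right and rows downward; lengths in m; the calibration is good to about 2 mm. A picture is of the moment at which its call begins. There is no depth.
- job.finish_job(): hands the job in, once; it reports no verdict.
The state is a dict: "clock": time; "q": joint angles; "qd": joint speeds; "joint_torque": joint torques, N m; "tool_pos": TCP position; "eef_rot": TCP orientation; "contact_force": force on the tool from outside, world axes, zero at the start; "moment": the same for the moment, N m; "opening": opening from 0.0 (shut) to 1.0 (fully open).
Only numpy, scipy, OpenCV 4.12 (cv2) and the standard library are available. Lean on these libraries where they do the work, as an engineer would, in place of code of your own. Each camera call takes 0.05 s, during which the arm holds its last target.

## Working session

There is one attempt and no reset: what is moved stays moved. The work goes in short steps, Python scripts to look and compute and a tool call to move; the robot and the scene stay as the last step left them, time stands still between calls to the robot, and variables do not carry over. Pictures are saved under pics/ and viewed, and the job is handed in when it is done.

Besides the shell and the picture viewer there is one more tool, called after "Request:" as name(argument=value, ...) on one line, values as JSON. send_rows: Moves the arm, as the interface text tells. Its arguments: {"type":"object","properties":{"commands":{"type":"array"},"newtons":{"type":"number"}},"required":["commands"]}

```bash
mkdir -p pics; ls
python3 - <<'E'
from plant import telemetry, cams, job, r
import cv2,numpy as np
print(telemetry.get_state())
for n in("side","top"):
    s=cams.snapshot(n); cv2.imwrite(f"pics/{n}0.png",s["image"]); np.savez(f"pics/{n}0.npz",**s)
    print(n,s["intrinsics"],s["world_to_cam"])
print(dir(r))
E
```

```text
pics
{'clock': 0.0, 'q': array([ 1.3537794 ,  0.68999097, -0.1945133 ,  1.56630148,  0.15730337,
        0.90248924, -0.21510603]), 'qd': array([-1.25109263e-03, -1.45054126e-03, -1.47877142e-03, -1.72515934e-03,
        3.68612157e-05, -1.09706155e-03,  1.53266863e-03]), 'joint_torque': array([-4.43208328e-04, -5.27570951e+01, -1.26684006e+00, -1.53433210e+01,
       -5.25891641e-02,  6.50312664e-03,  1.79287176e-04]), 'tool_pos': array([ 0.15492319, -0.60486577,  0.23791699]), 'eef_rot': array([-0.70142524, -0.08909418,  0.70167484, -0.08784799]), 'contact_force': array([0.01419087, 0.02735893, 0.33695877]), 'moment': array([ 0.00714332,  0.04032943, -0.01181918]), 'opening': 1.000779783784093}
side [[395.55948632   0.         255.54352619]
 [  0.         395.55948632 182.58406121]
 [  0.           0.           1.        ]] [[ 0.996042   -0.08737781  0.01629251 -0.52094771]
 [-0.04990303 -0.70142904 -0.71099015  0.16931364]
 [ 0.0735528   0.70736301 -0.7030132   1.27893629]
 [ 0.          0.          0.          1.        ]]
top [[401.60895415   0.         252.50430689]
 [  0.         401.60895415 194.09555138]
 [  0.           0.           1.        ]] [[-0.15523315 -0.98787622  0.00180311  0.0873363 ]
 [-0.77253709  0.12025713 -0.62347788  0.48975482]
 [ 0.61570213 -0.09817741 -0.78183891  1.18713683]
 [ 0.          0.          0.          1.        ]]
['Unreachable', '__class__', '__delattr__', '__dict__', '__dir__', '__doc__', '__eq__', '__format__', '__ge__', '__getattribute__', '__getstate__', '__gt__', '__hash__', '__init__', '__init_subclass__', '__le__', '__lt__', '__module__', '__ne__', '__new__', '__reduce__', '__reduce_ex__', '__repr__', '__setattr__', '__sizeof__', '__str__', '__subclasshook__', '__weakref__', 'pinch_z']
```

View pics/side0.png

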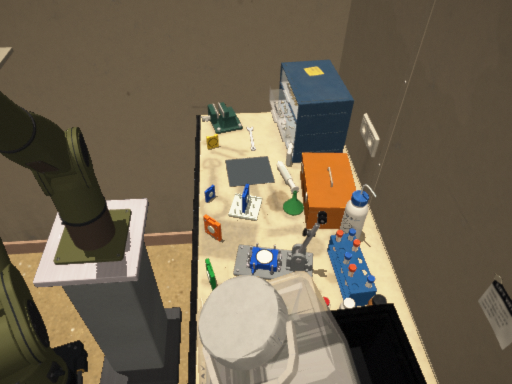

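View pics/top0.png

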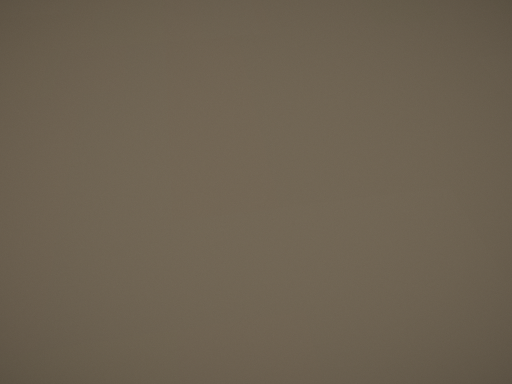

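Run:
```python
from plant import telemetry, cams, job, r
import cv2,numpy as np
s=cams.snapshot("top");im=s["image"];print(im.min((0,1)),im.max((0,1)),s["world_to_cam"])
for n in("side","top"):
    s=np.load(f"pics/{n}0.npz");W=s["world_to_cam"];print(n,-W[:3,:3].T@W[:3,3])
im=cv2.imread("pics/side0.png");c=im[90:310,185:390]
cv2.imwrite("pics/c0.png",cv2.resize(c,None,fx=3.6,fy=2.7*1,interpolation=cv2.INTER_CUBIC) if 0 else cv2.resize(c,None,fx=2.7,fy=2.7,interpolation=cv2.INTER_CUBIC))
```

```text
[65 80 89] [ 88 106 118] [[-0.15523315 -0.98787622  0.00180311  0.0873363 ]
 [-0.77253709  0.12025713 -0.62347788  0.48975482]
 [ 0.61570213 -0.09817741 -0.78183891  1.18713683]
 [ 0.          0.          0.          1.        ]]
side [ 0.43326572 -0.83142999  1.02797698]
top [-0.33901143  0.14393096  1.23334359]
```

View pics/c0.png

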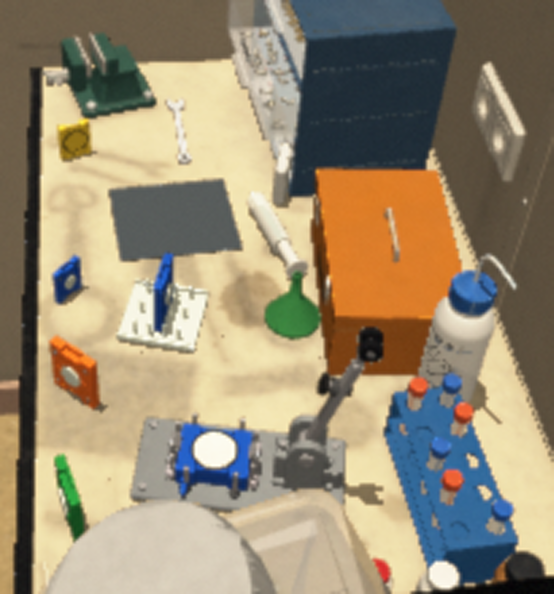

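```bash
cat > h.py <<'E'
import cv2,numpy as np
def load(n):
    s=np.load(n); return s["image"],s["intrinsics"],s["world_to_cam"]
def snap(n,name):
    from plant import cams
    s=cams.snapshot(n); np.savez(f"pics/{name}.npz",**s); return s["image"],s["intrinsics"],s["world_to_cam"]
def ray(K,W,uv,z):
    uv=np.atleast_2d(uv).astype(float); d=np.c_[(uv-K[:2,2])/K[0,0],np.ones(len(uv))]@W[:3,:3]
    C=-W[:3,:3].T@W[:3,3]; return C+d*((z-C[2])/d[:,2])[:,None]
def proj(K,W,P):
    P=np.atleast_2d(P); c=P@W[:3,:3].T+W[:3,3]; return c[:,:2]/c[:,2:]*K[0,0]+K[:2,2]
def crop(im,x0,x1,y0,y1,f,name):
    c=cv2.resize(im[y0:y1,x0:x1],None,fx=f,fy=f,interpolation=cv2.INTER_CUBIC)
    for u in range((x0+9)//10*10,x1,10): cv2.putText(c,str(u),(int((u-x0+.5)*f),10),0,.3,(255,0,255),1); cv2.line(c,(int((u-x0+.5)*f),12),(int((u-x0+.5)*f),18),(255,0,255),1)
    for v in range((y0+9)//10*10,y1,10): cv2.putText(c,str(v),(0,int((v-y0+.5)*f)),0,.3,(255,0,255),1)
    cv2.imwrite(name,c)
E
python3 - <<'E'
from h import *
im,K,W=load("pics/side0.npz")
crop(im,225,275,178,228,12,"pics/c1.png")
crop(im,225,335,215,285,7,"pics/c2.png")
E
```

```text
(no output)
```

View pics/c1.png

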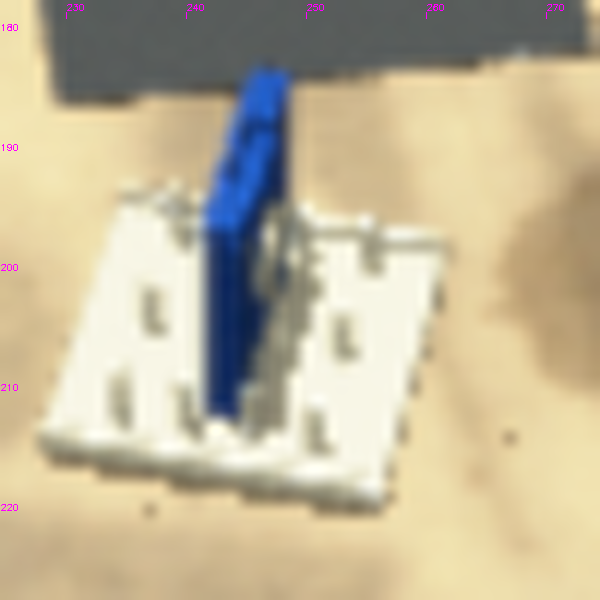

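View pics/c2.png

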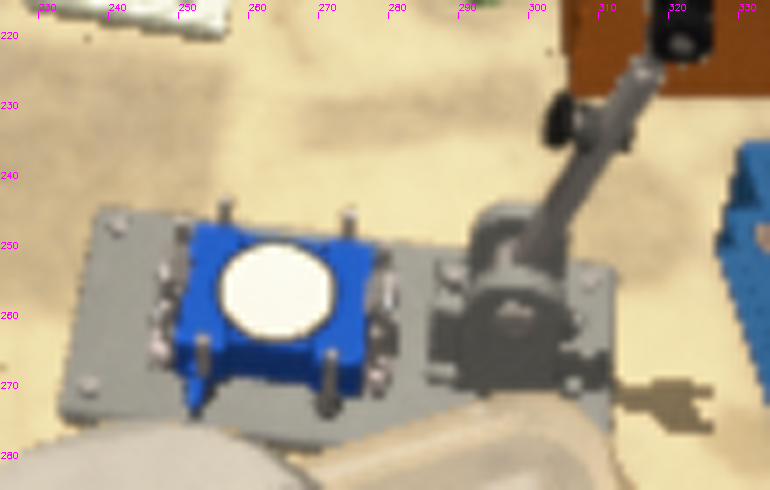

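Run:
```python
from h import *
im,K,W=load("pics/side0.npz")
R=lambda uv,z:ray(K,W,uv,z)
hsv=cv2.cvtColor(im,cv2.COLOR_BGR2HSV)
# mat
b,g,rr=[im[...,i].astype(int) for i in range(3)]
m=((np.abs(b-rr)<25)&(g<95)&(g>40)).astype(np.uint8); mm=np.zeros_like(m);mm[150:195,220:280]=m[150:195,220:280]
c=max(cv2.findContours(mm,0,1)[0],key=cv2.contourArea);box=cv2.approxPolyDP(c,4,True)[:,0];print("mat",box.tolist());print(R(box,.002)*1000)
rb=cv2.minAreaRect((R(c[:,0],.002)[:,:2]*1000).astype(np.float32));print(rb)
# press bed
pc=np.array([[238.5,244.8],[312,252.5],[232.5,273]]);print("bed",R(pc,.014)*1000)
# membrane
w=((im.min(2)>200)).astype(np.uint8);w[:, :250]=0;w[:,283:]=0;w[:245]=0;w[:268]=w[:268];w[268:]=0
M=cv2.moments(w,True);print("memb",M['m00'],M['m10']/M['m00'],M['m01']/M['m00'],R([M['m10']/M['m00'],M['m01']/M['m00']],.04)*1000)
# rack tray corners
rc=np.array([[235,193.5],[261,197],[227.5,214],[256,219]]);print("rack",R(rc,.008)*1000)
# cover top end corners z=.088
cc=np.array([[245.5,183.3],[247.8,183.7],[241.2,196],[244,196.5]]);print("cov",R(cc,.088)*1000)
# blue base
print("seat corners",R([[251,246.5],[277,250]],.04)*1000)
for n,u,z in [("edgeL",[197,115],0),("edgeL2",[193,380],0),("disc",[242,320],.2),("disc",[242,320],.3)]: print(n,R(u,z)*1000)
```

```text
mat [[266, 158], [227, 161], [231, 185], [272, 181]]
[[593.74630166 335.18787696   2.        ]
 [440.05249365 327.99823243   2.        ]
 [449.84372599 194.74094988   2.        ]
 [602.22258861 204.8855913    2.        ]]
((520.9393920898438, 265.287109375), (160.25669860839844, 143.2747344970703), 4.911194801330566)
bed [[ 461.59730829  -84.44342941   14.        ]
 [ 687.1328126  -130.89409467   14.        ]
 [ 438.08840151 -185.32115558   14.        ]]
memb 148.0 263.97297297297297 256.11486486486484 [[ 534.45266841 -150.81758335   40.        ]]
rack [[462.09072095 144.93312158   8.        ]
 [552.90526423 121.21259254   8.        ]
 [431.89014881  50.71446515   8.        ]
 [526.32143238  21.6205926    8.        ]]
cov [[497.51996254 113.34657434  88.        ]
 [505.11400338 110.88809153  88.        ]
 [479.43340535  55.61836441  88.        ]
 [488.39962911  52.72242177  88.        ]]
seat corners [[ 498.53842104 -112.83303973   40.        ]
 [ 576.15901626 -131.72907321   40.        ]]
edgeL [[318.24690931 647.54613187   0.        ]]
edgeL2 [[ 327.75561162 -471.67816365    0.        ]]
disc [[ 452.52716473 -424.93450796  200.        ]]
disc [[ 450.20083855 -474.02953     300.        ]]
```

```bash
cat >> h.py <<'E'
from scipy.spatial.transform import Rotation as Rot
def pose():
    from plant import telemetry
    s=telemetry.get_state(); return s,np.array(s["tool_pos"]),Rot.from_quat(s["eef_rot"])
def want(x,y):
    "tool rotation from finger dir x and jaw dir y"
    x=np.array(x,float);x/=np.linalg.norm(x);y=np.array(y,float);y-=x*(x@y);y/=np.linalg.norm(y)
    return Rot.from_matrix(np.c_[x,y,np.cross(x,y)])
def go(P,x=None,y=None):
    s,p,R=pose(); print("t",round(s["clock"],2),"p",(p*1000).round(1),"F",np.round(s["contact_force"],1),"op",round(s["opening"]*88,1),"q",np.round(s["q"],2))
    print(" shift units",((np.array(P)-p)/.25).round(3), "mm",((np.array(P)-p)*1000).round(1))
    M=R.as_matrix(); print(" xdir",M[:,0].round(3),"ydir",M[:,1].round(3))
    if x is not None:
        for sgn in (1,-1):
            v=(want(x,np.array(y)*sgn)*R.inv()).as_rotvec(); print(" turn units",(v/(np.pi/2)).round(3),"deg",np.degrees(v).round(1))
E
python3 -c "
from h import *
go([.494,.084,.25],[0,0,-1],[.3,.954,0])"
```

```text
t 0.15 p [ 154.9 -605.   238.1] F [-0.4 -0.1  0.7] op 88.1 q [ 1.35  0.69 -0.19  1.57  0.16  0.9  -0.22]
 shift units [1.356 2.756 0.048] mm [339.1 689.   11.9]
 xdir [-0.     0.001 -1.   ] ydir [ 0.248 -0.969 -0.001]
 turn units [ 0.000e+00 -1.000e-03  1.646e+00] deg [ 0.000e+00 -1.000e-01  1.482e+02]
 turn units [-0.001 -0.    -0.354] deg [ -0.1  -0.  -31.8]
```

Request:
send_rows(commands=[0,0,0.2,0,0,0,0,0,0,0.2,0,0,0,0,0,0.1,0.2,0,0,0.05,0,0.02,0.18,0,0,0,0.09,0,0.04,0.18,0,0,0,0.09,0,0.06,0.18,0,0,0,0.09,0,0.08,0.18,0,0,0,0.09,0,0.1,0.17,0,0,0,0.09,0])

```text
clock: 0.95
tool_pos: [0.2255, -0.3559, 0.3835]
eef_rot: [-0.608, -0.355, 0.615, -0.355]
contact_force: [0.7, -0.1, -0.5]
opening: 0.997
```

```bash
python3 -c "
from h import *
go([.494,.084,.25],[0,0,-1],[.3,.954,0])"
```

```text
t 0.95 p [ 225.5 -355.9  383.5] F [ 0.7 -0.1 -0.5] op 87.7 q [ 1.27  0.26 -0.49  1.89  0.15  1.03  0.19]
 shift units [ 1.074  1.76  -0.534] mm [ 268.5  439.9 -133.5]
 xdir [-0.008 -0.004 -1.   ] ydir [ 0.869 -0.495 -0.005]
 turn units [ 7.000e-03 -1.000e-03  1.136e+00] deg [ 6.000e-01 -1.000e-01  1.022e+02]
 turn units [-0.001 -0.006 -0.864] deg [ -0.1  -0.6 -77.8]
```

Request:
send_rows(commands=[0.08,0.18,0,0,0,0.092,0,0.09,0.18,0,0,0,0.092,0,0.12,0.17,0,0,0,0.092,0,0.12,0.17,0,0,0,0.092,0,0.12,0.17,0,0,0,0.092,0,0.12,0.17,0,0,0,0.092,0,0.12,0.17,0,0,0,0.092,0,0.12,0.17,0,0,0,0.092,0,0.1,0.17,0,0,0,0.092,0,0.05,0.1,-0.05,0,0,0.092,0,0,0,-0.05,0,0,0.092,0])

```text
clock: 2.05
tool_pos: [0.4784, 0.0593, 0.3601]
eef_rot: [0.151, 0.685, -0.153, 0.696]
contact_force: [-0.0, 0.1, 0.0]
opening: 1.001
```

```bash
python3 -c "
from h import *
go([.494,.084,.25],[0,0,-1],[.3,.954,0])
im,K,W=snap('side','s1'); cv2.imwrite('pics/s1.png',cv2.resize(im,None,fx=1.5,fy=1.5))
im,K,W=snap('top','t1'); print(im.std())
"
```

```text
t 2.05 p [478.4  59.3 360.1] F [-0.   0.1  0. ] op 88.1 q [ 0.43  0.48 -1.01  1.79  0.47  1.11  0.4 ]
 shift units [ 0.062  0.099 -0.44 ] mm [  15.6   24.7 -110.1]
 xdir [ 0.016 -0.005 -1.   ] ydir [0.42  0.908 0.002]
 turn units [0.003 0.01  0.082] deg [0.2 0.9 7.4]
 turn units [ 0.016 -0.004 -1.918] deg [   1.4   -0.3 -172.6]
12.116860572324125
```

View pics/s1.png

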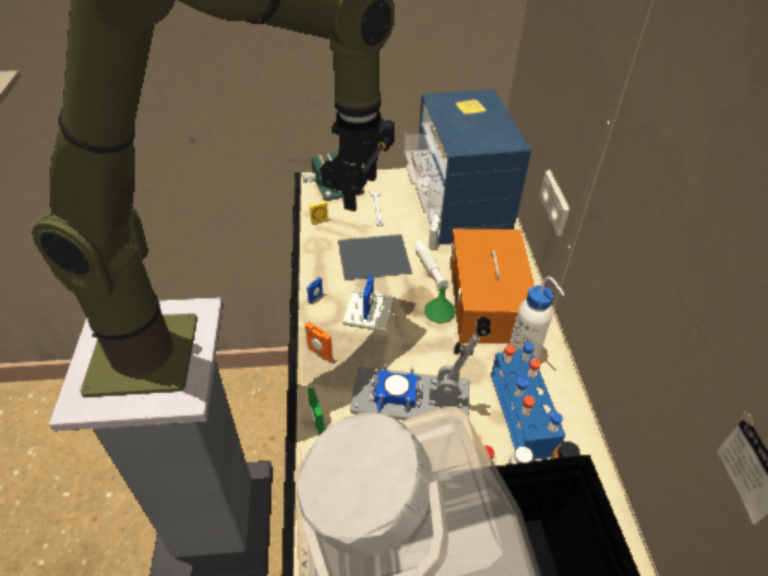

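Request:
send_rows(commands=[0.03,0.05,-0.1,0.002,0.005,0.04,0,0.03,0.05,-0.1,0.002,0.005,0.04,0,0,0,-0.1,0,0,0,0,0,0,-0.1,0,0,0,0,0,0,-0.1,0,0,0,0,0,0,0,0,0,0,0])

```text
clock: 2.75
tool_pos: [0.4928, 0.0736, 0.232]
eef_rot: [0.119, 0.697, -0.125, 0.696]
contact_force: [-0.1, -0.3, 0.1]
opening: 1.003
```

```bash
python3 -c "
from h import *
go([.4928,.084,.051],[0,0,-1],[.295,.955,0])"
```

```text
t 2.75 p [492.8  73.6 232. ] F [-0.1 -0.3  0.1] op 88.2 q [ 0.3   0.67 -0.9   1.93  0.68  0.89  0.27]
 shift units [-0.     0.042 -0.724] mm [  -0.    10.4 -181. ]
 xdir [-0.002 -0.008 -1.   ] ydir [ 0.34   0.94  -0.009]
 turn units [ 0.005 -0.001  0.03 ] deg [ 0.5 -0.1  2.7]
 turn units [-0.002 -0.008 -1.97 ] deg [  -0.2   -0.7 -177.3]
```

Request:
send_rows(commands=[0,0.042,0,0.005,0,0.03,0,0,0,-0.15,0,0,0,0,0,0,-0.15,0,0,0,0,0,0,-0.1,0,0,0,0,0,0,0,0,0,0,0])

```text
clock: 3.25
tool_pos: [0.4992, 0.0864, 0.1373]
eef_rot: [0.109, 0.694, -0.105, 0.703]
contact_force: [0.6, 0.1, 0.4]
opening: 1.0
```

```bash
python3 -c "
from h import *
go([.4928,.084,.051],[0,0,-1],[.295,.955,0])
im,K,W=snap('side','s2'); crop(im,200,300,140,230,8,'pics/s2.png')
"
```

```text
t 3.25 p [499.2  86.4 137.3] F [0.6 0.1 0.4] op 88.0 q [ 0.19  0.8  -0.76  2.01  0.89  0.69  0.11]
 shift units [-0.026 -0.009 -0.345] mm [ -6.4  -2.4 -86.3]
 xdir [ 0.013  0.004 -1.   ] ydir [0.3   0.954 0.008]
 turn units [-0.003  0.008  0.003] deg [-0.2  0.8  0.3]
 turn units [ 0.013  0.004 -1.997] deg [   1.2    0.4 -179.7]
```

View pics/s2.png

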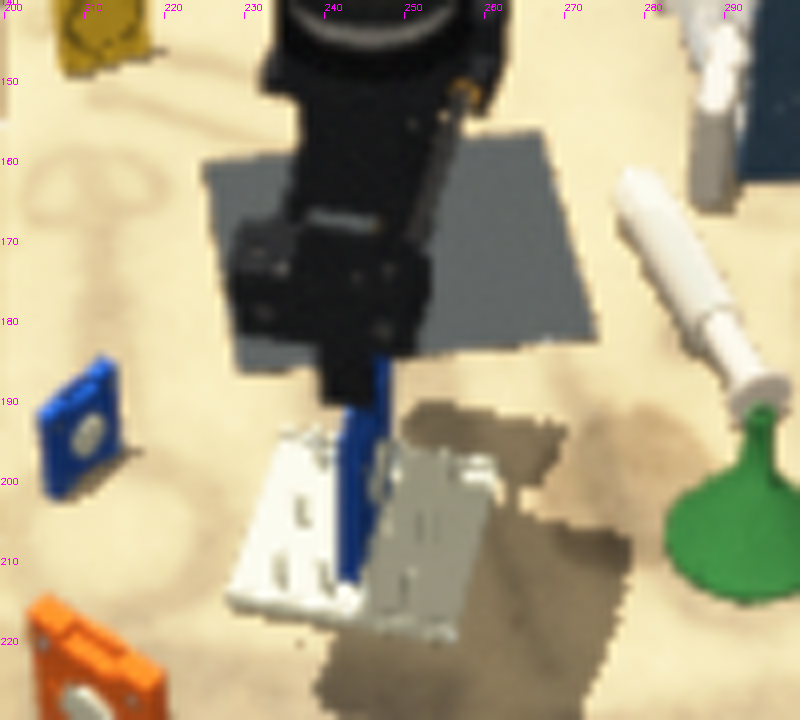

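Request:
send_rows(commands=[-0.028,-0.009,-0.06,-0.003,0.008,0,0,-0.004,0,-0.06,0,0,0,0,-0.004,0,-0.06,0,0,0,0,-0.004,0,-0.06,0,0,0,0,-0.004,0,-0.06,0,0,0,0,-0.002,0,-0.03,0,0,0,0,0,0,0,0,0,0,0])

```text
clock: 4.0
tool_pos: [0.4945, 0.0871, 0.0615]
eef_rot: [0.111, 0.692, -0.106, 0.705]
contact_force: [1.1, 0.7, 0.9]
opening: 0.997
```

```bash
python3 -c "
from h import *
go([.4928,.084,.051],[0,0,-1],[.295,.955,0])"
```

```text
t 4.0 p [494.5  87.1  61.5] F [1.1 0.7 0.9] op 87.7 q [ 0.1   0.9  -0.61  2.07  1.12  0.53 -0.09]
 shift units [-0.007 -0.013 -0.042] mm [ -1.7  -3.1 -10.5]
 xdir [ 0.019  0.005 -1.   ] ydir [0.303 0.953 0.011]
 turn units [-0.003  0.012  0.005] deg [-0.3  1.1  0.5]
 turn units [ 0.019  0.005 -1.994] deg [   1.7    0.5 -179.5]
```

Request:
send_rows(commands=[-0.007,-0.013,-0.042,-0.003,0.012,0.003,0,0,0,0,0,0,0,0,0,0,0,0,0,0,1,0,0,0,0,0,0,1,0,0,0,0,0,0,1,0,0,0,0,0,0,1,0,0,0,0,0,0,1], newtons=10)

```text
clock: 4.7
tool_pos: [0.4945, 0.0841, 0.0527]
eef_rot: [0.108, 0.698, -0.106, 0.7]
contact_force: [-0.5, 1.0, -1.0]
opening: 0.721
```

```bash
python3 -c "
from h import *
go([.4928,.084,.051],[0,0,-1],[.295,.955,0])
im,K,W=snap('side','s3'); crop(im,200,300,140,230,8,'pics/s3.png')
"
```

```text
t 4.7 p [494.5  84.1  52.7] F [-0.5  1.  -1. ] op 63.5 q [ 0.1   0.92 -0.61  2.05  1.11  0.54 -0.07]
 shift units [-0.007 -0.    -0.007] mm [-1.7 -0.1 -1.7]
 xdir [ 0.003  0.002 -1.   ] ydir [0.3   0.954 0.003]
 turn units [-0.001  0.002  0.003] deg [-0.1  0.2  0.3]
 turn units [ 0.003  0.002 -1.997] deg [   0.3    0.2 -179.7]
```

View pics/s3.png

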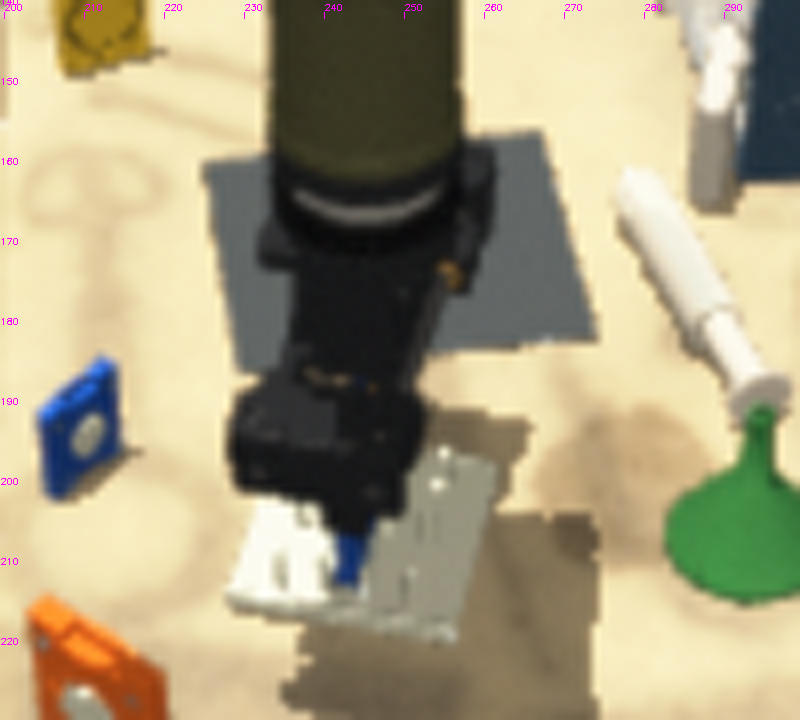

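Request:
send_rows(commands=[0,0,0.06,0,0,0,1,0,0,0.06,0,0,0,1,0,0,0.1,0,0,0,1,0,0,0.15,0,0,0,1,0,0,0.2,0,0,0,1,0,0,0.2,0,0,0,1,0,0,0,0,0,0,1])

```text
clock: 5.45
tool_pos: [0.491, 0.0838, 0.2506]
eef_rot: [0.106, 0.7, -0.106, 0.698]
contact_force: [-0.3, 1.5, -1.6]
opening: 0.726
```

```bash
python3 -c "
from h import *
import numpy as np
a=np.radians(50)
go([.46,.24,.20],[np.sin(a)*.955,-np.sin(a)*.295,-np.cos(a)],[.295,.955,0])
im,K,W=snap('side','s4'); cv2.imwrite('pics/s4.png',cv2.resize(im[50:300,150:350],None,fx=3,fy=2.4) if 0 else cv2.resize(im[60:260,150:400],None,fx=3,fy=3))
"
```

```text
t 5.45 p [491.   83.8 250.6] F [-0.3  1.5 -1.6] op 63.9 q [ 0.3   0.65 -0.93  1.9   0.64  0.93  0.33]
 shift units [-0.124  0.625 -0.203] mm [-31.  156.2 -50.6]
 xdir [-0.004  0.    -1.   ] ydir [ 0.297  0.955 -0.001]
 turn units [-0.165 -0.533  0.001] deg [-14.8 -48.    0.1]
 turn units [ 0.803 -0.25  -1.813] deg [  72.3  -22.5 -163.2]
```

View pics/s4.png

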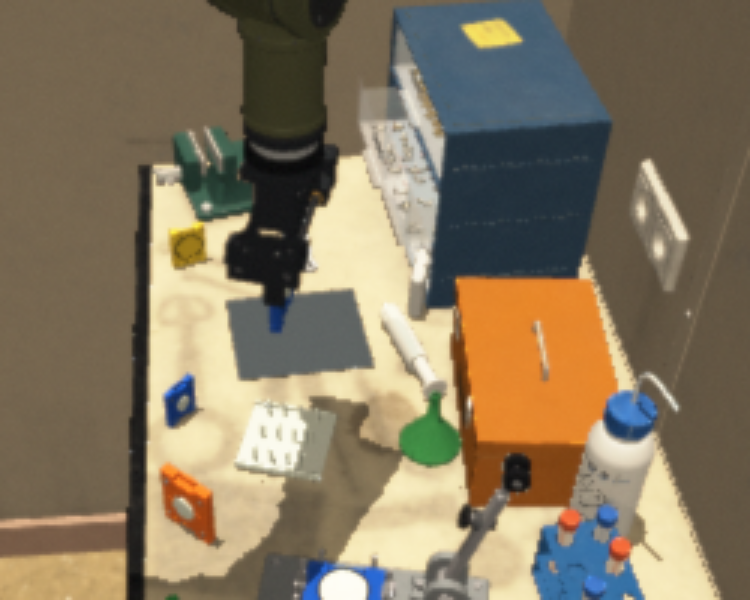

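Request:
send_rows(commands=[0,0.12,0,-0.026,-0.086,0,1,0,0.12,0,-0.026,-0.086,0,1,0,0.12,0,-0.026,-0.086,0,1,0,0.12,0,-0.026,-0.086,0,1,0,0.12,0,-0.026,-0.086,0,1,0,0.12,0,-0.026,-0.086,0,1,0,0,0,0,0,0,1])

```text
clock: 6.2
tool_pos: [0.4873, 0.216, 0.2366]
eef_rot: [0.061, 0.436, -0.148, 0.885]
contact_force: [-0.8, 0.9, -0.7]
opening: 0.723
```

```bash
python3 -c "
from h import *
import numpy as np
a=np.radians(65)
go([.51,.265,.15],[np.sin(a)*.955,-np.sin(a)*.295,-np.cos(a)],[.295,.955,0])
im,K,W=snap('side','s5'); cv2.imwrite('pics/s5.png',cv2.resize(im[0:200,150:400],None,fx=3,fy=3))
"
```

```text
t 6.2 p [487.3 216.  236.6] F [-0.8  0.9 -0.7] op 63.6 q [-0.53  0.6  -0.53  2.24  1.48  0.93 -1.  ]
 shift units [ 0.091  0.196 -0.346] mm [ 22.7  49.  -86.6]
 xdir [ 0.576 -0.21  -0.79 ] ydir [ 0.316  0.948 -0.021]
 turn units [-0.08  -0.292  0.017] deg [ -7.2 -26.3   1.5]
 turn units [-1.482  0.49   1.247] deg [-133.4   44.1  112.3]
```

View pics/s5.png

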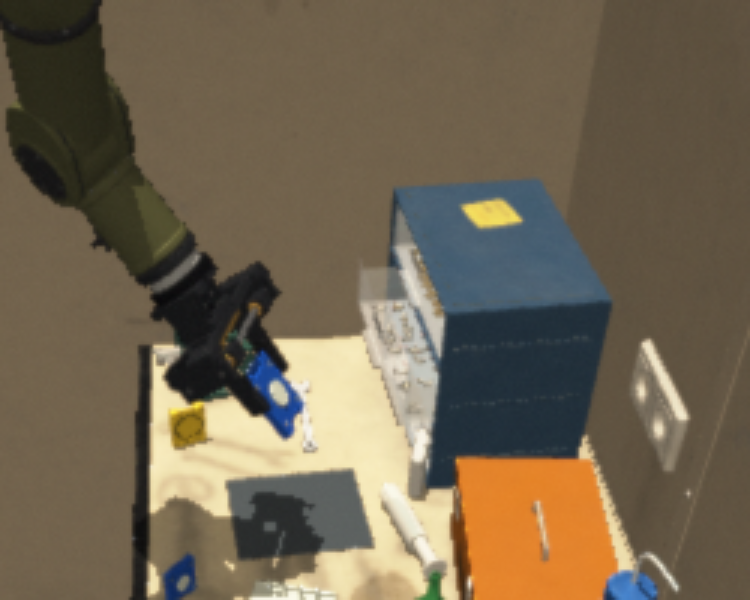

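Request:
send_rows(commands=[0.03,0.07,-0.05,-0.02,-0.075,0.005,1,0.03,0.07,-0.07,-0.02,-0.075,0.005,1,0.03,0.06,-0.07,-0.02,-0.075,0.004,1,0,0,-0.07,-0.02,-0.075,0.003,1,0,0,0,0,0,0,1])

```text
clock: 6.75
tool_pos: [0.5147, 0.2526, 0.1641]
eef_rot: [0.03, 0.203, -0.156, 0.966]
contact_force: [-0.2, -0.7, -0.3]
opening: 0.726
```

```bash
python3 -c "
from h import *
import numpy as np
a=np.radians(65)
go([.51,.265,.05],[np.sin(a)*.955,-np.sin(a)*.295,-np.cos(a)],[.295,.955,0])
"
```

```text
t 6.75 p [514.7 252.6 164.1] F [-0.2 -0.7 -0.3] op 63.9 q [-0.87  1.05 -0.36  2.3   1.77  1.5  -1.68]
 shift units [-0.019  0.049 -0.456] mm [  -4.7   12.4 -114.1]
 xdir [ 0.869 -0.289 -0.401] ydir [ 0.313  0.95  -0.005]
 turn units [0.008 0.013 0.012] deg [0.7 1.2 1.1]
 turn units [ 1.734 -0.556 -0.823] deg [156.  -50.  -74.1]
```

Request:
send_rows(commands=[0,0.03,-0.07,0,0,0.01,1,0,0.01,-0.07,0,0,0,1,0,0,-0.07,0,0,0,1,0,0,-0.07,0,0,0,1,0,0,-0.07,0,0,0,1,0,0,-0.07,0,0,0,1,0,0,0,0,0,0,1])

```text
clock: 7.45
tool_pos: [0.5248, 0.2495, 0.0694]
eef_rot: [0.029, 0.207, -0.162, 0.964]
contact_force: [0.5, -0.2, -0.3]
opening: 0.727
```

```bash
python3 -c "
from h import *
import numpy as np
a=np.radians(66)
go([.505,.27,.026],[np.sin(a)*.955,-np.sin(a)*.295,-np.cos(a)],[.295,.955,0])
im,K,W=snap('side','s6'); cv2.imwrite('pics/s6.png',cv2.resize(im[60:240,150:350],None,fx=3.5,fy=3.5))
"
```

```text
t 7.45 p [524.8 249.5  69.4] F [ 0.5 -0.2 -0.3] op 64.0 q [-0.85  1.25 -0.33  2.22  1.85  1.53 -1.78]
 shift units [-0.079  0.082 -0.174] mm [-19.8  20.5 -43.4]
 xdir [ 0.861 -0.301 -0.409] ydir [ 0.325  0.946 -0.012]
 turn units [ 0.007 -0.004  0.02 ] deg [ 0.6 -0.4  1.8]
 turn units [ 1.733 -0.57  -0.816] deg [156.  -51.3 -73.4]
```

View pics/s6.png

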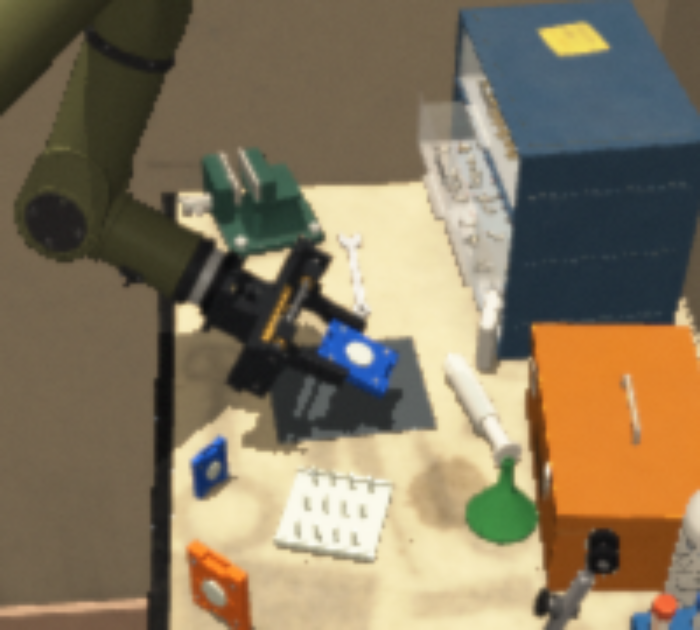

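Request:
send_rows(commands=[-0.04,0.05,-0.05,0,0,0.01,1,-0.04,0.04,-0.05,0,0,0.01,1,-0.02,0.02,-0.04,0,0,0,1,0,0,-0.03,0,0,0,1,0,0,0,0,0,0,1])

```text
clock: 8.0
tool_pos: [0.4994, 0.2798, 0.0299]
eef_rot: [0.028, 0.207, -0.146, 0.967]
contact_force: [0.7, -0.3, -0.0]
opening: 0.72
```

```bash
python3 -c "
from h import *
import numpy as np
a=np.radians(66)
go([.505,.27,.026],[np.sin(a)*.955,-np.sin(a)*.295,-np.cos(a)],[.295,.955,0])
"
```

```text
t 8.0 p [499.4 279.8  29.9] F [ 0.7 -0.3 -0. ] op 63.4 q [-0.92  1.34 -0.34  2.17  1.83  1.56 -1.82]
 shift units [ 0.022 -0.039 -0.015] mm [ 5.6 -9.8 -3.9]
 xdir [ 0.871 -0.271 -0.409] ydir [ 0.295  0.956 -0.006]
 turn units [ 0.003 -0.002 -0.   ] deg [ 0.3 -0.2 -0. ]
 turn units [-1.741  0.54   0.814] deg [-156.7   48.6   73.3]
```

Request:
send_rows(commands=[0.02,-0.03,-0.02,0,0,0,1,0,0,-0.02,0,0,0,1,0,0,0,0,0,0,1])

```text
clock: 8.3
tool_pos: [0.5053, 0.2713, 0.0202]
eef_rot: [0.027, 0.205, -0.146, 0.967]
contact_force: [0.9, 0.7, -0.3]
opening: 0.723
```

```bash
python3 -c "
from h import *
import numpy as np
a=np.radians(66)
go([.505,.27,.020],[np.sin(a)*.955,-np.sin(a)*.295,-np.cos(a)],[.295,.955,0])
"
```

```text
t 8.3 p [505.3 271.3  20.2] F [ 0.9  0.7 -0.3] op 63.6 q [-0.91  1.36 -0.33  2.17  1.86  1.57 -1.83]
 shift units [-0.001 -0.005 -0.001] mm [-0.3 -1.3 -0.2]
 xdir [ 0.873 -0.272 -0.405] ydir [ 0.294  0.956 -0.007]
 turn units [ 0.005 -0.    -0.001] deg [ 0.4 -0.  -0.1]
 turn units [-1.742  0.54   0.81 ] deg [-156.8   48.6   72.9]
```

Request:
send_rows(commands=[0,0,-0.012,0,0,0,1,0,0,0,0,0,0,1], newtons=4)

```text
clock: 8.5
tool_pos: [0.5056, 0.2706, 0.0169]
eef_rot: [0.027, 0.205, -0.147, 0.967]
contact_force: [-0.2, 0.1, -0.0]
opening: 0.722
```

```bash
python3 -c "
from h import *
import numpy as np
a=np.radians(66)
go([.505,.27,.020],[np.sin(a)*.955,-np.sin(a)*.295,-np.cos(a)],[.295,.955,0])
im,K,W=snap('side','s7'); crop(im,195,295,120,210,8,'pics/s7.png')
"
```

```text
t 8.5 p [505.6 270.6  16.9] F [-0.2  0.1 -0. ] op 63.5 q [-0.91  1.37 -0.33  2.17  1.86  1.57 -1.84]
 shift units [-0.002 -0.002  0.013] mm [-0.6 -0.6  3.1]
 xdir [ 0.873 -0.273 -0.405] ydir [ 0.295  0.955 -0.008]
 turn units [ 0.005 -0.    -0.   ] deg [ 0.5 -0.  -0. ]
 turn units [-1.741  0.541  0.81 ] deg [-156.7   48.7   72.9]
```

View pics/s7.png

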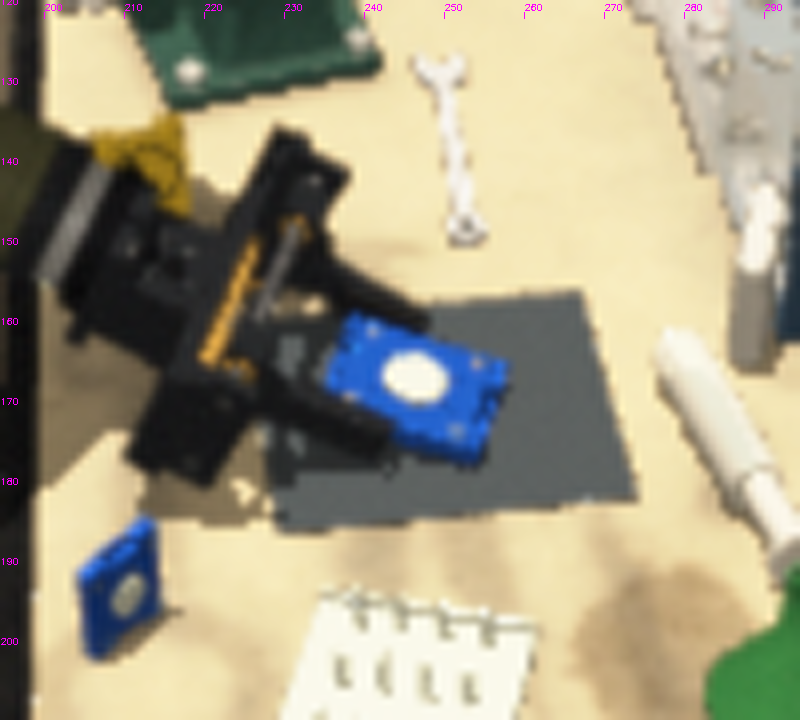

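Request:
send_rows(commands=[0,0,0,0,0,0,0.2,0,0,0,0,0,0,0.1,0,0,0,0,0,0,0,0,0,0,0,0,0,0])

```text
clock: 8.95
tool_pos: [0.5058, 0.2704, 0.0173]
eef_rot: [0.027, 0.205, -0.147, 0.967]
contact_force: [0.6, -0.4, -0.2]
opening: 0.993
```

```bash
python3 -c "
from h import *
import numpy as np
go([.505,.27,.020])
im,K,W=snap('side','s8'); crop(im,195,295,120,210,8,'pics/s8.png')
"
```

```text
t 8.95 p [505.8 270.4  17.3] F [ 0.6 -0.4 -0.2] op 87.4 q [-0.91  1.37 -0.33  2.17  1.86  1.57 -1.84]
 shift units [-0.003 -0.001  0.011] mm [-0.8 -0.4  2.7]
 xdir [ 0.872 -0.273 -0.405] ydir [ 0.296  0.955 -0.008]
```

View pics/s8.png

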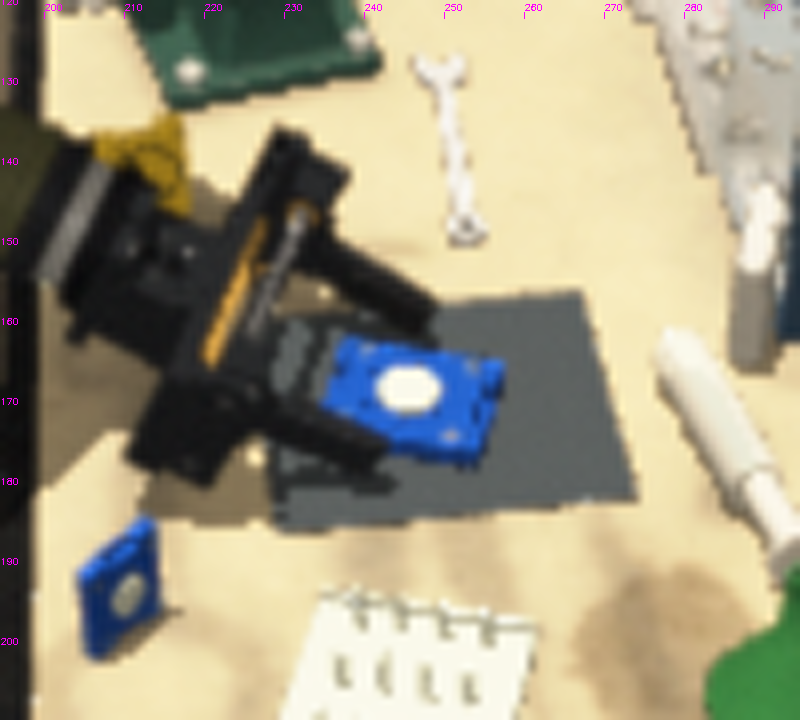

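Request:
send_rows(commands=[-0.03,0.01,0.08,0,0,0,0,-0.05,0.01,0.15,0,0,0,0,-0.05,0,0.18,0,0,0,0,0,0,0.15,0.026,0.086,0,0,0,0,0.1,0.026,0.086,0,0,0,0,0.1,0.026,0.086,0,0,0,0,0,0.026,0.086,0,0,0,0,0,0.026,0.086,0,0,0,0,0,0.026,0.086,0,0,0,0,0,0.026,0.086,0,0,0,0,0,0.026,0.086,0,0,0,0,0,0,0,0,0])

```text
clock: 10.2
tool_pos: [0.4693, 0.2739, 0.2091]
eef_rot: [0.093, 0.677, -0.102, 0.722]
contact_force: [0.6, 0.4, -0.2]
opening: 1.001
```

```bash
python3 -c "
from h import *
import numpy as np
go([.52,.265,.15],[0,0,-1],[.295,.955,0])
im,K,W=snap('side','s9'); crop(im,195,295,120,210,8,'pics/s9.png')
"
```

```text
t 10.2 p [469.3 273.9 209.1] F [ 0.6  0.4 -0.2] op 88.1 q [-0.16  0.72 -0.84  1.87  0.78  0.88 -0.1 ]
 shift units [ 0.203 -0.036 -0.236] mm [ 50.7  -8.9 -59.1]
 xdir [ 0.061 -0.021 -0.998] ydir [ 0.274  0.962 -0.003]
 turn units [ 0.014  0.039 -0.014] deg [ 1.2  3.5 -1.2]
 turn units [-0.061  0.022  1.985] deg [ -5.5   1.9 178.7]
```

View pics/s9.png

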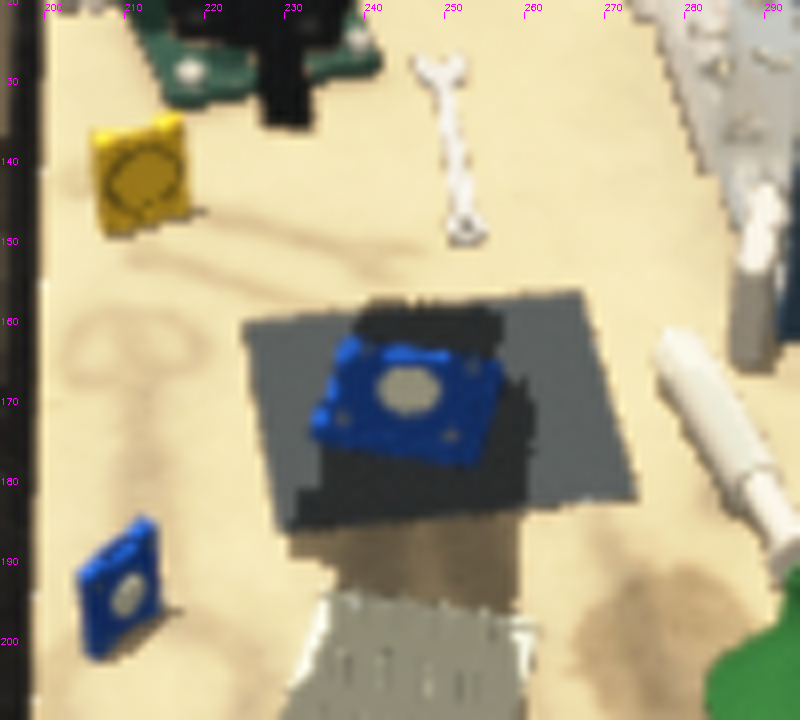

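Run:
```python
from h import *
im,K,W=load("pics/s9.npz")
b,g,r=[im[...,i].astype(int) for i in range(3)]
roi=np.zeros(b.shape,bool);roi[155:185,226:264]=1
w=roi&(r>100)&(r>b-10); M=cv2.moments(w.astype(np.uint8),True);c=[M['m10']/M['m00'],M['m01']/M['m00']];print("boss",M['m00'],c,ray(K,W,c,.017)*1000)
ex=ray(K,W,[[236.0,162],[257,164.8],[232.6,174.5]],.014)*1000;print(ex)
bl=roi&((b-r>40)|w); c=max(cv2.findContours(bl.astype(np.uint8),0,1)[0],key=cv2.contourArea)
P=ray(K,W,c[:,0],.014)[:,:2]*1000; print(cv2.minAreaRect(P.astype(np.float32)))
print(cv2.approxPolyDP(cv2.convexHull(c),2.0,True)[:,0].tolist())
```

```text
boss 246.0 [239.630081300813, 163.6178861788618] [[487.43167215 292.68444459  17.        ]]
[[474.22793329 306.26612036  14.        ]
 [553.3492443  284.68609935  14.        ]
 [457.97365494 237.46279875  14.        ]]
((507.8566589355469, 261.24200439453125), (75.9579086303711, 81.53640747070312), 74.3469467163086)
[[237, 162], [257, 165], [254, 177], [234, 174]]
```

Run:
```python
from h import *
im,K,W=load("pics/s9.npz")
r=im[...,2].astype(float)
c=r[163:175,238:252]; print(c.astype(int))
w=np.clip((c-50)/(c.max()-50),0,1); w[c<75]=0
v,u=np.mgrid[163:175,238:252]; p=[(w*u).sum()/w.sum(),(w*v).sum()/w.sum()];print(p,w.sum(),ray(K,W,p,.017)*1000)
```

```text
[[ 42  36  45  45  28  28  37  39  40  40  35  39  43  39]
 [ 34  25  35  27  23  33  37  36  35  34  35  39  41  30]
 [ 24  17  20  18  19  31  47  46  48  45  32  24  24  22]
 [ 19  18  19  17  33  82 133 132 130 130  85  38  20  18]
 [ 18  20  16  29  74 128 144 143 143 145 129  85  34  19]
 [ 17  18  17  33  98 139 143 142 146 144 142 126  48  21]
 [ 19  18  19  29  81 136 145 145 146 145 142 109  41  19]
 [ 20  20  17  20  48 107 134 138 140 138 132  70  27  18]
 [ 34  21  18  18  23  45  70 101  88  80  61  31  20  19]
 [ 50  24  20  18  19  19  28  40  36  33  24  18  20  24]
 [ 30  19  18  19  20  19  18  21  19  19  17  19  24  39]
 [ 21  19  21  19  19  23  21  18  17  18  21  23  48  72]]
[np.float64(245.6584944751381), np.float64(168.2185773480663)] 30.166666666666668 [[508.57288085 265.21882063  17.        ]]
```

Request:
send_rows(commands=[0.08,-0.018,-0.1,0.014,0.039,-0.012,0,0.08,-0.018,-0.1,0,0,-0.012,0,0,0,-0.1,0,0,0,0,0,0,-0.1,0,0,0,0,0,0,-0.1,0,0,0,0,0,0,-0.1,0,0,0,0,0,0,0,0,0,0,0])

```text
clock: 10.95
tool_pos: [0.4932, 0.2735, 0.054]
eef_rot: [0.097, 0.696, -0.104, 0.703]
contact_force: [-0.1, 0.2, -0.1]
opening: 1.0
```

```bash
python3 -c "
from h import *
import numpy as np
go([.5085,.2645,.005],[0,0,-1],[.264,.965,0])
im,K,W=snap('side','s10'); crop(im,195,295,120,210,8,'pics/s10.png')
"
```

```text
t 10.95 p [493.2 273.5  54. ] F [-0.1  0.2 -0.1] op 88.0 q [-0.22  0.97 -0.67  1.86  0.99  0.68 -0.22]
 shift units [ 0.061 -0.036 -0.196] mm [ 15.3  -9.  -49. ]
 xdir [ 0.008 -0.01  -1.   ] ydir [ 0.282  0.959 -0.008]
 turn units [0.007 0.005 0.012] deg [0.6 0.5 1.1]
 turn units [ 0.008 -0.01  -1.988] deg [   0.8   -0.9 -178.9]
```

View pics/s10.png

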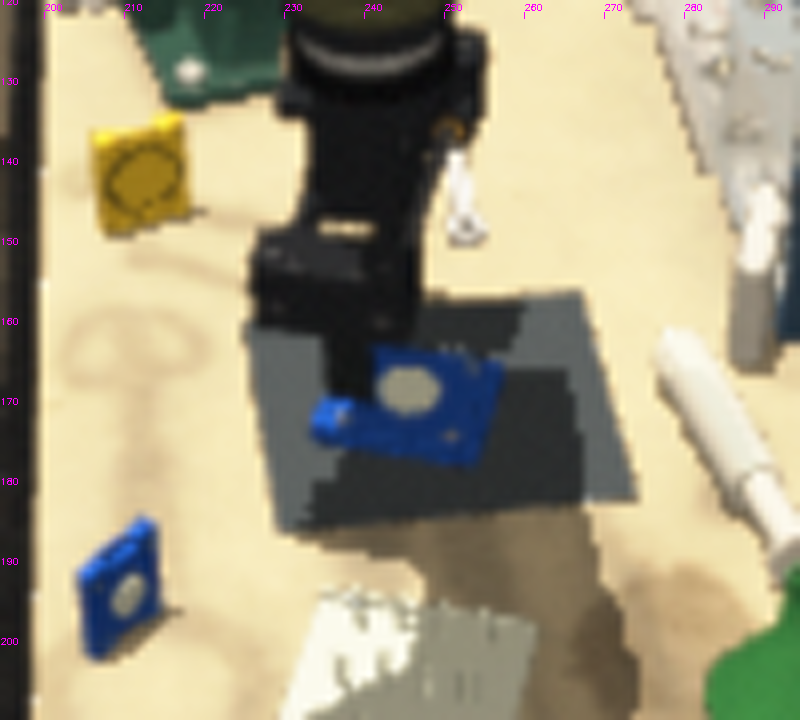

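Request:
send_rows(commands=[0.05,-0.03,0,0.007,0.005,0.012,0,0.012,-0.007,0,0,0,0,0,0,0,-0.06,0,0,0,0,0,0,-0.06,0,0,0,0,0,0,-0.04,0,0,0,0,0,0,0,0,0,0,0])

```text
clock: 11.6
tool_pos: [0.5054, 0.2716, 0.0175]
eef_rot: [0.093, 0.699, -0.088, 0.703]
contact_force: [0.2, -0.0, -0.2]
opening: 1.003
```

```bash
python3 -c "
from h import *
import numpy as np
go([.5085,.2645,.005],[0,0,-1],[.264,.965,0])
im,K,W=snap('side','s11'); crop(im,195,295,120,210,8,'pics/s11.png')
"
```

```text
t 11.6 p [505.4 271.6  17.5] F [ 0.2 -0.  -0.2] op 88.3 q [-0.21  1.04 -0.64  1.84  1.05  0.63 -0.21]
 shift units [ 0.012 -0.029 -0.05 ] mm [  3.1  -7.1 -12.5]
 xdir [ 0.007  0.006 -1.   ] ydir [0.253 0.967 0.008]
 turn units [-0.004  0.004 -0.007] deg [-0.4  0.4 -0.6]
 turn units [-0.007 -0.006  1.993] deg [ -0.6  -0.6 179.4]
```

View pics/s11.png

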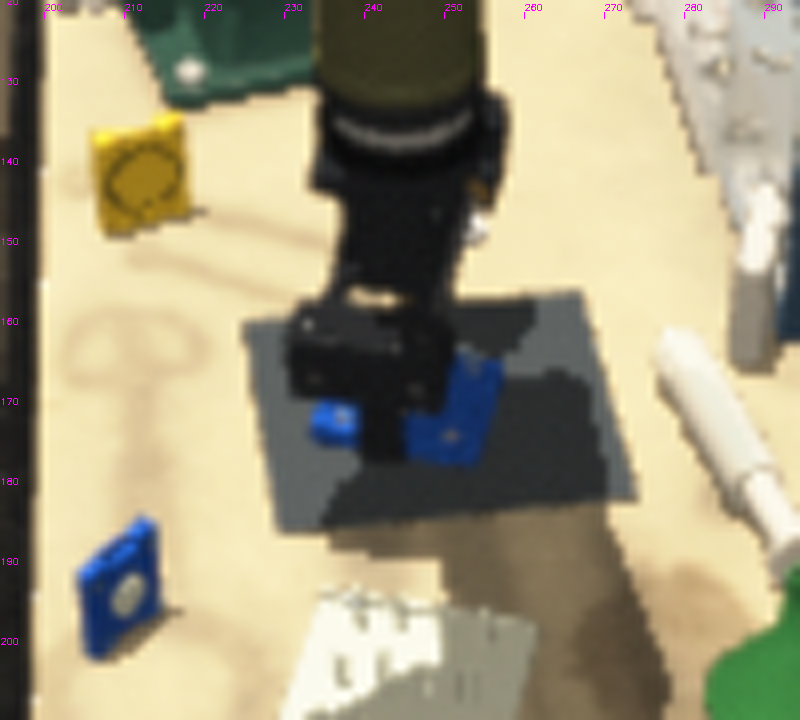

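Request:
send_rows(commands=[0.012,-0.03,0,-0.004,0.004,-0.004,0,0,0,0,0,0,0,0])

```text
clock: 11.85
tool_pos: [0.5085, 0.2642, 0.0181]
eef_rot: [0.092, 0.701, -0.093, 0.701]
contact_force: [0.5, -0.1, 0.6]
opening: 0.998
```

```bash
python3 -c "
from h import *
import numpy as np
go([.5085,.2645,.005],[0,0,-1],[.264,.965,0])
"
```

```text
t 11.85 p [508.5 264.2  18.1] F [ 0.5 -0.1  0.6] op 87.9 q [-0.2   1.04 -0.65  1.84  1.04  0.65 -0.18]
 shift units [-0.     0.001 -0.052] mm [ -0.    0.3 -13.1]
 xdir [ 0. -0. -1.] ydir [ 0.259  0.966 -0.   ]
 turn units [ 0.     0.    -0.003] deg [ 0.   0.  -0.3]
 turn units [-0.     0.     1.997] deg [ -0.    0.  179.7]
```

Excellent. Down and grip.

Request:
send_rows(commands=[0,0,-0.04,0,0,0,0,0,0,-0.012,0,0,0,0,0,0,0,0,0,0,0,0,0,0,0,0,0,1,0,0,0,0,0,0,1,0,0,0,0,0,0,1,0,0,0,0,0,0,1], newtons=15)

```text
clock: 12.55
tool_pos: [0.5092, 0.2646, 0.0047]
eef_rot: [0.093, 0.701, -0.092, 0.701]
contact_force: [0.1, -0.3, -1.0]
opening: 0.722
```

```bash
python3 -c "
from h import *
import numpy as np
go([.5085,.2645,.005],[0,0,-1],[.264,.965,0])
"
```

```text
t 12.55 p [509.2 264.6   4.7] F [ 0.1 -0.3 -1. ] op 63.5 q [-0.21  1.06 -0.63  1.84  1.06  0.63 -0.21]
 shift units [-0.003 -0.     0.001] mm [-0.7 -0.1  0.3]
 xdir [ 0.001  0.002 -1.   ] ydir [0.26  0.965 0.002]
 turn units [-0.001  0.001 -0.002] deg [-0.1  0.1 -0.2]
 turn units [-1.000e-03 -2.000e-03  1.998e+00] deg [-1.000e-01 -1.000e-01  1.798e+02]
```

Request:
send_rows(commands=[0,0,0.04,0,0,0,1,0,0,0.08,0,0,0,1,0,0,0.12,0,0,0,1,0,0,0.16,0,0,0,1,0,-0.04,0.16,0,0,0,1,0,-0.12,0.1,0,0,0.008,1,0,-0.16,0,0,0,0.008,1,0,-0.16,0,0,0,0.008,1,0,-0.16,0,0,0,0.008,1,0,-0.16,0,0,0,0,1,0,-0.16,0,0,0,0,1,0,0,0,0,0,0,1])

```text
clock: 13.75
tool_pos: [0.5049, 0.0174, 0.1846]
eef_rot: [0.072, 0.701, -0.071, 0.705]
contact_force: [-0.5, 0.4, -1.1]
opening: 0.725
```

Run:
```python
from h import *
go([.5345,-.152,.15],[0,0,-1],[.2,.98,0])
im,K,W=snap('side','s12'); cv2.imwrite('pics/s12.png',cv2.resize(im[80:280,180:380],None,fx=3,fy=3))
for f in ("pics/side0.npz","pics/s1.npz","pics/s12.npz"):
    im,K,W=load(f); r=im[...,2].astype(float); r=r[244:270,250:284]
    w=np.clip((r-60)/170,0,1); w[r<100]=0
    lab=cv2.connectedComponents((w>0).astype(np.uint8))[1]; w=w*(lab==lab[12,14])
    v,u=np.mgrid[244:270,250:284]; p=[(w*u).sum()/w.sum(),(w*v).sum()/w.sum()]; print(p,w.sum(),ray(K,W,p,.04)*1000)
```

```text
t 13.75 p [504.9  17.4 184.6] F [-0.5  0.4 -1.1] op 63.8 q [ 0.4   0.75 -0.89  1.96  0.81  0.82  0.41]
 shift units [ 0.119 -0.678 -0.139] mm [  29.6 -169.4  -34.6]
 xdir [ 0.006  0.001 -1.   ] ydir [0.202 0.979 0.002]
 turn units [-0.001  0.004  0.001] deg [-0.1  0.3  0.1]
 turn units [ 6.000e-03  1.000e-03 -1.999e+00] deg [ 5.000e-01  1.000e-01 -1.799e+02]
[np.float64(268.28033466235513), np.float64(252.766238658839)] 374.7411764705883 [[ 548.64484621 -139.78277076   40.        ]]
[np.float64(269.17092845551514), np.float64(253.12348946763086)] 373.3588235294118 [[ 551.17875259 -141.27691161   40.        ]]
[np.float64(265.1135242290749), np.float64(256.47563876651986)] 133.52941176470588 [[ 537.72236469 -152.36210844   40.        ]]
```

View pics/s12.png

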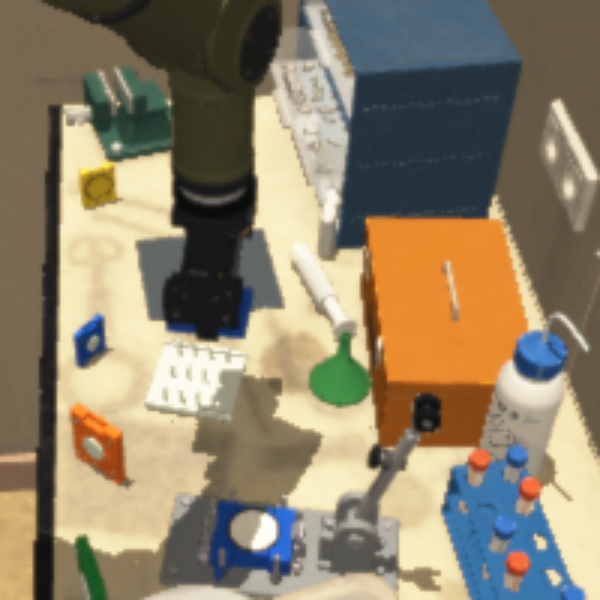

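Run:
```python
from h import *
a=[load(f)[0].astype(float) for f in ("pics/side0.npz","pics/s1.npz","pics/s2.npz","pics/s4.npz")]
im,K,W=load("pics/side0.npz")
m=np.mean(a,0); np.save("pics/avg.npy",m)
print([np.abs(x-a[0])[240:275,240:290].mean() for x in a])
r=m[246:267,254:275,2]
w=np.clip((r-70)/160,0,1); w[r<90]=0
lab=cv2.connectedComponents((w>0.1).astype(np.uint8))[1]; w=w*(lab==lab[10,10]); print(w.sum())
v,u=np.mgrid[246:267,254:275]; p=[(w*u).sum()/w.sum(),(w*v).sum()/w.sum()]; print(p,ray(K,W,p,.04)*1000)
crop(m.clip(0,255).astype(np.uint8),242,287,238,278,16,"pics/c3.png")
```

```text
[np.float64(0.0), np.float64(15.963809523809523), np.float64(40.17352380952381), np.float64(25.495238095238093)]
206.93125
[np.float64(264.6464631973179), np.float64(254.60756893895916)] [[ 537.02487099 -145.58195707   40.        ]]
```

View pics/c3.png

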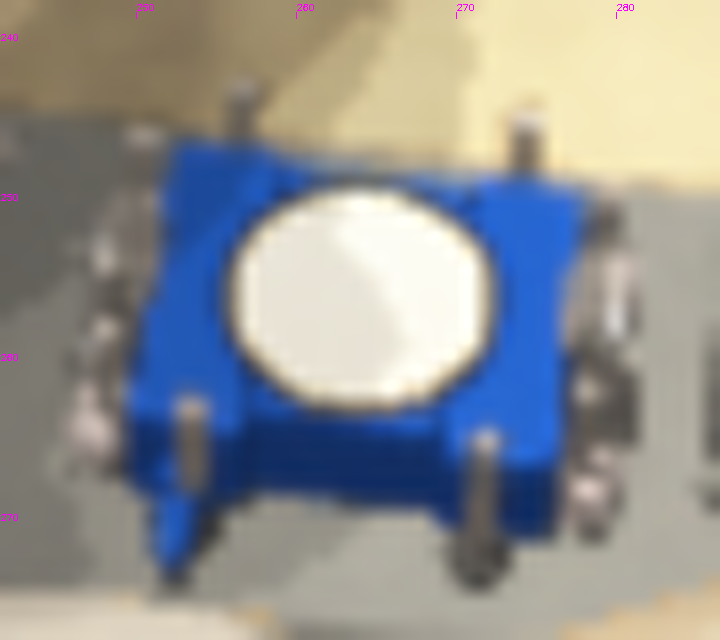

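Run:
```python
from h import *
from scipy.optimize import least_squares
im,K,W=load("pics/side0.npz")
obs=np.array([[256.7,243.1],[274.4,245.0],[253.6,262.9],[271.9,264.9],[264.1,256.1]])
L=np.array([[-27,36.2,54],[27,36.2,54],[-27,-36.2,54],[27,-36.2,54],[0,0,40]])/1000
def pts(p,L):
    c,s=np.cos(p[2]),np.sin(p[2]); return np.c_[p[0]+c*L[:,0]-s*L[:,1],p[1]+s*L[:,0]+c*L[:,1],L[:,2]]
f=lambda p:(proj(K,W,pts(p,L))-obs).ravel()
s=least_squares(f,[.535,-.151,-.2]);print(s.x*1000,np.degrees(s.x[2]),f(s.x).reshape(-1,2).round(2))
s2=least_squares(lambda p:f(p)[:8],[.535,-.151,-.2]);print("pins only",s2.x*1000,np.degrees(s2.x[2]),f(s2.x).reshape(-1,2).round(2))
E_=np.array([[-44.2,22,54],[-44.2,-22,54],[44.2,22,54],[44.2,-22,54],[-88,55,14],[148,55,14],[-88,-55,14],[100,0,75],[145,0,244],[-40,32,40],[40,32,40],[-40,-32,40],[40,-32,40]])/1000
print(proj(K,W,pts(s.x,E_)).round(1))
```

```text
[ 534.51975584 -151.8747051  -215.53916363] -12.349484395728485 [[-0.02 -0.27]
 [-0.01 -0.15]
 [-0.05 -0.05]
 [ 0.14  0.14]
 [-0.07  0.31]]
pins only [ 534.44154101 -152.14210033 -215.52183986] -12.348491816913237 [[-0.04 -0.2 ]
 [-0.02 -0.07]
 [-0.07  0.03]
 [ 0.13  0.22]
 [-0.09  0.38]]
[[250.4 246. ]
 [248.4 258.1]
 [279.7 249.3]
 [278.4 261.6]
 [238.  243.5]
 [313.1 252.1]
 [232.1 273.5]
 [298.6 253.4]
 [321.9 217.4]
 [252.2 246.2]
 [278.3 249.2]
 [249.3 263.8]
 [276.4 267.1]]
```

Request:
send_rows(commands=[0.02,-0.1,-0.02,0,0,-0.003,1,0.02,-0.14,-0.02,0,0,-0.003,1,0.02,-0.14,-0.04,0,0,-0.002,1,0.02,-0.14,-0.06,0,0,0,1,0.02,-0.1,-0.06,0,0,0,1,0,-0.04,-0.04,0,0,0,1,0,0,0,0,0,0,1])

```text
clock: 14.5
tool_pos: [0.5341, -0.1373, 0.1292]
eef_rot: [0.075, 0.698, -0.065, 0.709]
contact_force: [-0.2, 0.6, -0.8]
opening: 0.723
```

Run:
```python
from h import *
go([.5352,-.1525,.085],[0,0,-1],[.2139,.9769,0])
```

```text
t 14.5 p [ 534.1 -137.3  129.2] F [-0.2  0.6 -0.8] op 63.7 q [ 0.66  0.88 -0.85  1.88  0.91  0.8   0.68]
 shift units [ 0.005 -0.061 -0.177] mm [  1.1 -15.2 -44.2]
 xdir [ 0.018  0.013 -1.   ] ydir [0.196 0.98  0.017]
 turn units [-0.008  0.012 -0.011] deg [-0.8  1.  -1. ]
 turn units [-0.018 -0.013  1.989] deg [ -1.6  -1.2 179. ]
```

Request:
send_rows(commands=[0.004,-0.05,-0.06,-0.008,0.012,-0.011,1,0,-0.012,-0.06,0,0,0,1,0,0,-0.05,0,0,0,1,0,0,0,0,0,0,1])

```text
clock: 14.9
tool_pos: [0.5365, -0.1472, 0.0851]
eef_rot: [0.075, 0.703, -0.072, 0.703]
contact_force: [0.1, 0.2, -0.5]
opening: 0.722
```

Run:
```python
from h import *
go([.5352,-.1525,.075],[0,0,-1],[.2139,.9769,0])
im,K,W=snap('side','s13'); crop(im,225,325,205,290,8,'pics/s13.png')
```

```text
t 14.9 p [ 536.5 -147.2   85.1] F [ 0.1  0.2 -0.5] op 63.5 q [ 0.63  0.95 -0.79  1.87  0.98  0.76  0.64]
 shift units [-0.005 -0.021 -0.041] mm [ -1.3  -5.3 -10.1]
 xdir [ 0.001  0.003 -1.   ] ydir [0.207 0.978 0.003]
 turn units [-0.002  0.    -0.005] deg [-0.2  0.  -0.4]
 turn units [-1.000e-03 -3.000e-03  1.995e+00] deg [-1.000e-01 -3.000e-01  1.796e+02]
```

View pics/s13.png

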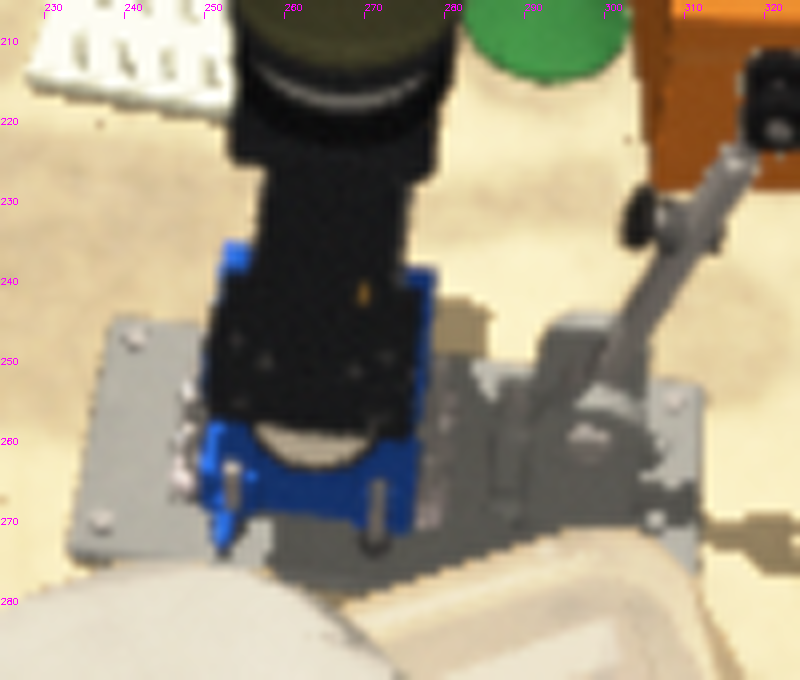

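Run:
```python
from h import *
im,K,W=load('pics/s13.npz')
crop(im,245,290,228,278,13,'pics/s13b.png')
t=np.array([.5365,-.1472]);yd=np.array([.207,.978]);xd=np.array([.978,-.207]);c=t-.00077*xd
for zt,n in((.0944,'top'),(.0824,'bot')):
  for a,b in((-40,32),(40,32),(-40,-32),(40,-32)): print(n,a,b,proj(K,W,[*(c+a/1000*xd+b/1000*yd),zt]).round(2))
```

```text
top -40 32 [[252.59 233.97]]
top 40 32 [[279.47 236.85]]
top -40 -32 [[249.76 251.66]]
top 40 -32 [[277.71 254.74]]
bot -40 32 [[252.55 236.46]]
bot 40 32 [[279.23 239.33]]
bot -40 -32 [[249.74 254.11]]
bot 40 -32 [[277.47 257.19]]
```

View pics/s13b.png

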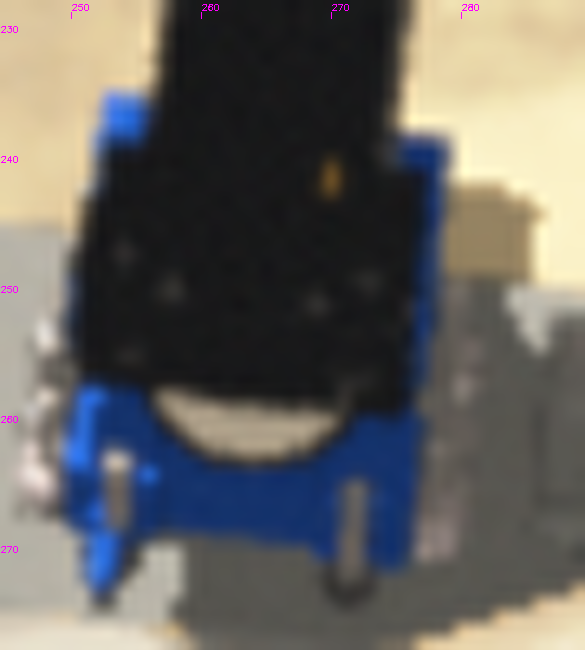

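Run:
```python
from h import *
im,K,W=load('pics/s12.npz')
crop(im,228,270,170,200,16,'pics/s12b.png')
t=np.array([.5049,.0174]);yd=np.array([.202,.979]);xd=np.array([.979,-.202]);c=t-.00077*xd
for zt,n in((.1939,'top'),(.1819,'bot')):
  for a,b in((-40,32),(40,32),(-40,-32),(40,-32)): print(n,a,b,proj(K,W,[*(c+a/1000*xd+b/1000*yd),zt]).round(2))
```

```text
top -40 32 [[238.27 172.18]]
top 40 32 [[264.11 174.55]]
top -40 -32 [[235.1  186.82]]
top 40 -32 [[261.93 189.36]]
bot -40 32 [[238.32 175.  ]]
bot 40 32 [[263.99 177.37]]
bot -40 -32 [[235.18 189.65]]
bot 40 -32 [[261.82 192.19]]
```

View pics/s12b.png

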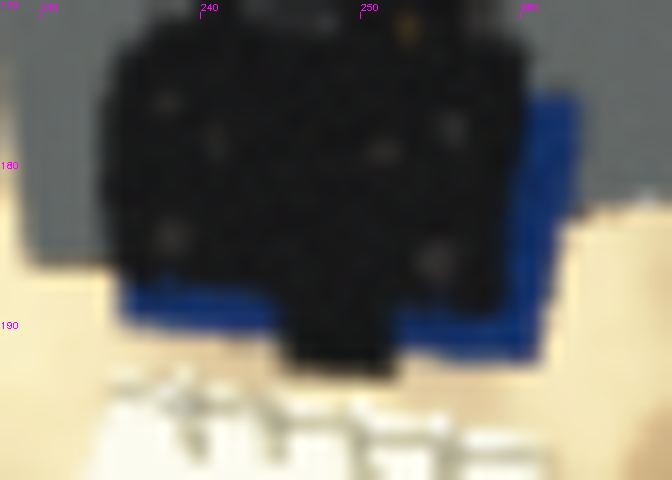

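Request:
send_rows(commands=[-0.005,-0.021,-0.02,-0.002,0,-0.005,1,0,0,-0.04,0,0,0,1,0,0,-0.03,0,0,0,1,0,0,0,0,0,0,1])

```text
clock: 15.35
tool_pos: [0.5362, -0.1516, 0.0625]
eef_rot: [0.076, 0.702, -0.076, 0.704]
contact_force: [-0.9, -0.0, -0.1]
opening: 0.722
```

Run:
```python
from h import *
go([.5352,-.1523,.058],[0,0,-1],[.2139,.9769,0])
```

```text
t 15.35 p [ 536.2 -151.6   62.5] F [-0.9 -0.  -0.1] op 63.5 q [ 0.62  0.98 -0.76  1.88  1.03  0.73  0.6 ]
 shift units [-0.004 -0.003 -0.018] mm [-1.  -0.7 -4.5]
 xdir [ 0.003  0.    -1.   ] ydir [0.213 0.977 0.001]
 turn units [-0.     0.002 -0.   ] deg [-0.   0.2 -0. ]
 turn units [-0.003 -0.     2.   ] deg [ -0.3  -0.  180. ]
```

Request:
send_rows(commands=[-0.004,-0.003,-0.008,0,0.002,0,1,0,0,0,0,0,0,1])

```text
clock: 15.55
tool_pos: [0.5351, -0.1522, 0.0602]
eef_rot: [0.076, 0.703, -0.076, 0.703]
contact_force: [0.5, -0.2, -1.2]
opening: 0.726
```

Run:
```python
from h import *
go([.5352,-.1523,.055],[0,0,-1],[.2139,.9769,0])
im,K,W=snap('side','s14'); crop(im,240,295,228,278,13,'pics/s14.png')
```

```text
t 15.55 p [ 535.1 -152.2   60.2] F [ 0.5 -0.2 -1.2] op 63.9 q [ 0.62  0.98 -0.75  1.88  1.03  0.73  0.6 ]
 shift units [ 0.001 -0.    -0.021] mm [ 0.1 -0.1 -5.2]
 xdir [-0.  0. -1.] ydir [0.213 0.977 0.   ]
 turn units [-0. -0. -0.] deg [-0. -0. -0.]
 turn units [ 0. -0.  2.] deg [  0.  -0. 180.]
```

View pics/s14.png

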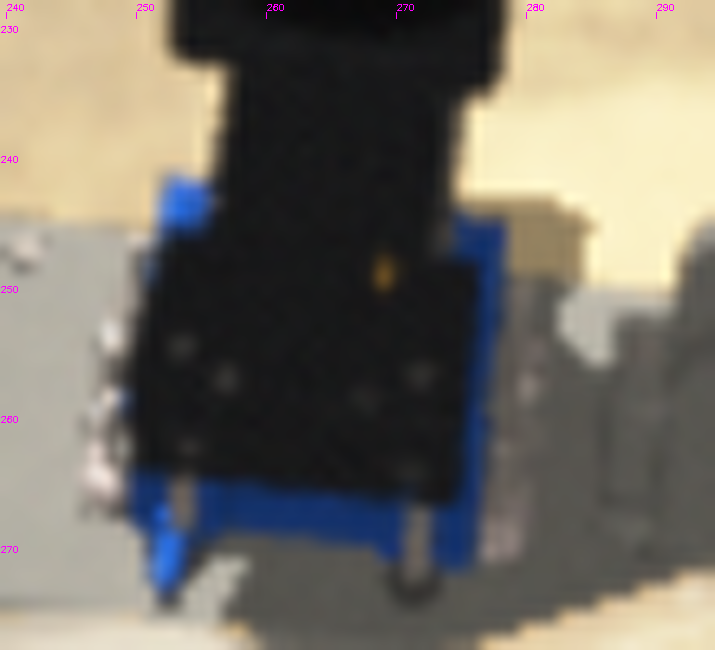

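Request:
send_rows(commands=[0,0,-0.01,0,0,0,1,0,0,-0.01,0,0,0,1,0,0,0,0,0,0,1])

```text
clock: 15.9
tool_pos: [0.536, -0.152, 0.0558]
eef_rot: [0.076, 0.702, -0.076, 0.704]
contact_force: [-0.0, 0.7, 0.1]
opening: 0.72
```

Run:
```python
from h import *
go([.5352,-.1523,.0497],[0,0,-1],[.2139,.9769,0])
```

```text
t 15.9 p [ 536.  -152.    55.8] F [-0.   0.7  0.1] op 63.3 q [ 0.61  0.99 -0.75  1.88  1.04  0.72  0.59]
 shift units [-0.003 -0.001 -0.024] mm [-0.8 -0.3 -6.1]
 xdir [ 0.002  0.001 -1.   ] ydir [0.213 0.977 0.001]
 turn units [-0.     0.001 -0.   ] deg [-0.   0.1 -0. ]
 turn units [-2.e-03 -1.e-03  2.e+00] deg [-2.0e-01 -1.0e-01  1.8e+02]
```

Request:
send_rows(commands=[-0.003,-0.001,0,0,0.001,0,1,-0.001,0,-0.01,0,0,0,1,-0.001,0,-0.01,0,0,0,1,0,0,0,0,0,0,1])

```text
clock: 16.3
tool_pos: [0.5364, -0.15, 0.052]
eef_rot: [0.077, 0.702, -0.074, 0.705]
contact_force: [0.0, 0.8, -1.9]
opening: 0.721
```

Run:
```python
from h import *
go([.5352,-.1523,.0497],[0,0,-1],[.2139,.9769,0])
```

```text
t 16.3 p [ 536.4 -150.    52. ] F [ 0.   0.8 -1.9] op 63.5 q [ 0.61  0.99 -0.74  1.89  1.05  0.71  0.58]
 shift units [-0.005 -0.009 -0.009] mm [-1.2 -2.3 -2.3]
 xdir [ 0.005  0.004 -1.   ] ydir [0.212 0.977 0.004]
 turn units [-0.002  0.003 -0.001] deg [-0.2  0.3 -0.1]
 turn units [-0.005 -0.004  1.999] deg [ -0.4  -0.3 179.9]
```

Request:
send_rows(commands=[-0.004,-0.008,0,-0.002,0.003,0,1,0,0,0,0,0,0,1])

```text
clock: 16.5
tool_pos: [0.5363, -0.1501, 0.052]
eef_rot: [0.076, 0.703, -0.073, 0.704]
contact_force: [1.9, 1.6, 0.1]
opening: 0.725
```

Run:
```python
from h import *
go([.5352,-.1523,.0497],[0,0,-1],[.2139,.9769,0])
im,K,W=snap('side','s15'); crop(im,240,295,228,278,13,'pics/s15.png')
```

```text
t 16.5 p [ 536.3 -150.1   52. ] F [1.9 1.6 0.1] op 63.8 q [ 0.61  1.   -0.75  1.88  1.05  0.71  0.59]
 shift units [-0.004 -0.009 -0.009] mm [-1.1 -2.2 -2.3]
 xdir [ 0.001  0.004 -1.   ] ydir [0.21  0.978 0.004]
 turn units [-0.002  0.001 -0.003] deg [-0.2  0.1 -0.2]
 turn units [-1.000e-03 -4.000e-03  1.997e+00] deg [-1.000e-01 -3.000e-01  1.798e+02]
```

View pics/s15.png

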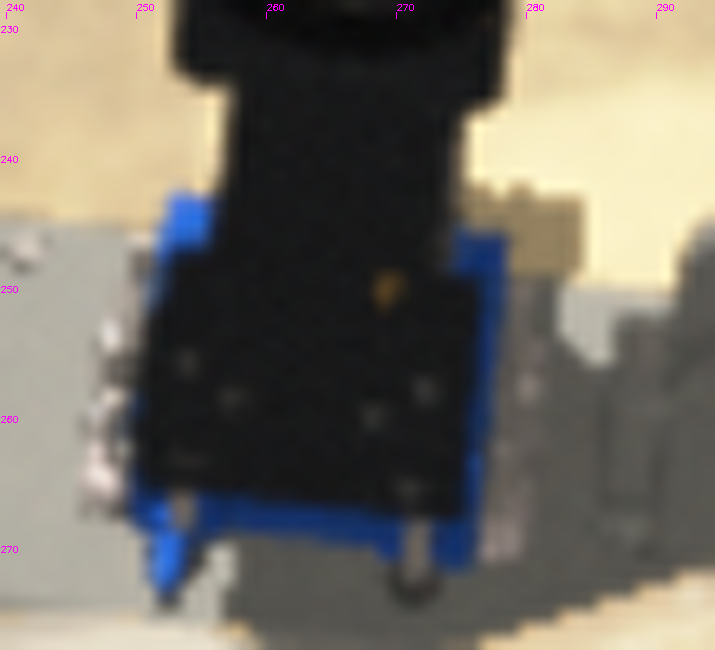

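Request:
send_rows(commands=[0.004,0.005,0,-0.002,0.002,-0.002,1,0,0,-0.01,0,0,0,1,0,0,0,0,0,0,1])

```text
clock: 16.85
tool_pos: [0.5365, -0.15, 0.0493]
eef_rot: [0.075, 0.704, -0.077, 0.702]
contact_force: [-0.2, 2.1, 0.9]
opening: 0.725
```

Run:
```python
from h import *
go([.5368,-.1490,.0497],[0,0,-1],[.2139,.9769,0])
```

```text
t 16.85 p [ 536.5 -150.    49.3] F [-0.2  2.1  0.9] op 63.8 q [ 0.6   1.   -0.74  1.88  1.05  0.72  0.58]
 shift units [0.001 0.004 0.001] mm [0.3 1.  0.4]
 xdir [-0.004 -0.002 -1.   ] ydir [ 0.214  0.977 -0.003]
 turn units [ 0.001 -0.002  0.   ] deg [ 0.1 -0.2  0. ]
 turn units [-0.004 -0.002 -2.   ] deg [  -0.3   -0.2 -180. ]
```

Request:
send_rows(commands=[0,0.004,-0.006,0.001,-0.002,0,1,0,0,0,0,0,0,1])

```text
clock: 17.05
tool_pos: [0.5365, -0.1498, 0.0482]
eef_rot: [0.076, 0.703, -0.077, 0.703]
contact_force: [0.3, 1.1, 1.5]
opening: 0.721
```

Run:
```python
from h import *
go([.5368,-.1490,.0497],[0,0,-1],[.2139,.9769,0])
```

```text
t 17.05 p [ 536.5 -149.8   48.2] F [0.3 1.1 1.5] op 63.5 q [ 0.6   1.   -0.74  1.88  1.05  0.71  0.57]
 shift units [0.001 0.003 0.006] mm [0.3 0.8 1.5]
 xdir [-0.    -0.002 -1.   ] ydir [ 0.215  0.977 -0.002]
 turn units [ 0.001 -0.     0.001] deg [ 0.1 -0.   0.1]
 turn units [-0.    -0.002 -1.999] deg [  -0.    -0.2 -179.9]
```

Request:
send_rows(commands=[0,0,0,0,0,0,0.2,0,0,0,0,0,0,0.1,0,0,0,0,0,0,0,0,0,0,0,0,0,0,0,0,0.08,0,0,0,0,0,0,0.12,0,0,0,0,0,0,0.16,0,0,0,0,0,0,0.16,0,0,0,0,0,0.1,0.16,0,0,0,0,0,0.16,0,0,0,0,0,0,0.16,0,0,0,0,0,0,0,0,0,0,0,0])

```text
clock: 18.25
tool_pos: [0.5329, -0.0458, 0.2231]
eef_rot: [0.078, 0.704, -0.081, 0.701]
contact_force: [0.8, 1.0, -0.4]
opening: 1.002
```

Run:
```python
from h import *
go([.5368,-.1490,.0497],[0,0,-1],[.2139,.9769,0])
im,K,W=snap('side','s16'); crop(im,235,295,235,280,13,'pics/s16.png')
```

```text
t 18.25 p [532.9 -45.8 223.1] F [ 0.8  1.  -0.4] op 88.1 q [ 0.53  0.74 -0.93  1.83  0.72  0.96  0.62]
 shift units [ 0.016 -0.413 -0.694] mm [   3.9 -103.2 -173.4]
 xdir [-0.005 -0.004 -1.   ] ydir [ 0.223  0.975 -0.005]
 turn units [ 0.003 -0.003  0.006] deg [ 0.2 -0.3  0.6]
 turn units [-0.005 -0.004 -1.994] deg [  -0.5   -0.4 -179.4]
```

View pics/s16.png

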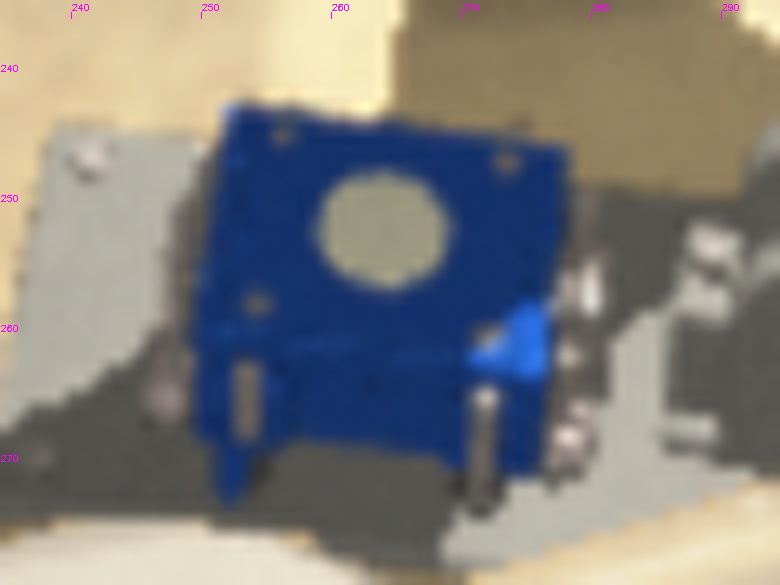

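Run:
```python
from h import *
im,K,W=load('pics/s16.npz')
p=[.5345,-.1519,-.2155];c,s=np.cos(p[2]),np.sin(p[2])
def T(x,y,z): return proj(K,W,[p[0]+(c*x-s*y)/1000,p[1]+(s*x+c*y)/1000,z/1000]).round(1)[0]
for h in(47,45,43,40): print(h,"boss",T(0,0,h+15),"corners",T(-40,32,h+12),T(40,32,h+12),T(-40,-32,h+12),T(40,-32,h+12))
r=im[240:264,250:276].astype(float)[...,2]; r=r[4:20,5:22]; w=np.clip((r-40)/(150-40),0,1)*(r>60); v,u=np.mgrid[244:260,255:272]; print((w*u).sum()/w.sum(),(w*v).sum()/w.sum(),w.sum())
g=p[:2]; print("grip raised",p[0]+c*.145,p[1]+s*.145, .244,"low",p[0]-c*.075,p[1]-s*.075)
```

```text
47 boss [264.3 252.1] corners [252.3 242.5] [278.6 245.5] [249.3 260.1] [276.7 263.4]
45 boss [264.2 252.5] corners [252.3 242.9] [278.6 245.9] [249.3 260.5] [276.7 263.8]
43 boss [264.2 252.9] corners [252.2 243.3] [278.6 246.3] [249.3 260.9] [276.7 264.2]
40 boss [264.2 253.5] corners [252.2 243.9] [278.5 246.9] [249.3 261.5] [276.6 264.7]
264.13916716958363 251.37163548581776 75.31818181818181
grip raised 0.6761460917643909 -0.1829062040223201 0.244 low 0.4612347801218667 -0.1358623082643172
```

Run:
```python
from h import *
im,K,W=load('pics/side0.npz')
a=ray(K,W,[[307,228],[354,227]],0)*1000; print("orange front bottom",a)
for z in (100,150,200,250): print(z,ray(K,W,[[303,192],[352,192]],z/1000)*1000)
print("bottle top",ray(K,W,[[360,198]],.2)*1000,ray(K,W,[[360,198]],.25)*1000, "base",ray(K,W,[[350,228]],0.0)*1000)
print("lever grip ray",ray(K,W,[[321.5,217.5]],.244)*1000)
crop(im,290,370,170,260,7,'pics/c4.png')
```

```text
orange front bottom [[692.57491413 -22.91849882   0.        ]
 [850.20043621 -30.40615859   0.        ]]
100 [[681.24447058  47.69148224 100.        ]
 [841.86522548  36.14050606 100.        ]]
150 [[ 6.67883215e+02  3.23848566e-01  1.50000000e+02]
 [ 8.19849620e+02 -1.06047535e+01  1.50000000e+02]]
200 [[654.52195942 -47.04378511 200.        ]
 [797.83401388 -57.35001314 200.        ]]
250 [[ 641.16070383  -94.41141878  250.        ]
 [ 775.81840808 -104.09527274  250.        ]]
bottle top [[814.68492335 -82.63227671 200.        ]] [[ 791.65172226 -127.85078712  250.        ]] base [[835.72493363 -33.59066342   0.        ]]
lever grip ray [[ 674.94542063 -183.25405974  244.        ]]
```

View pics/c4.png

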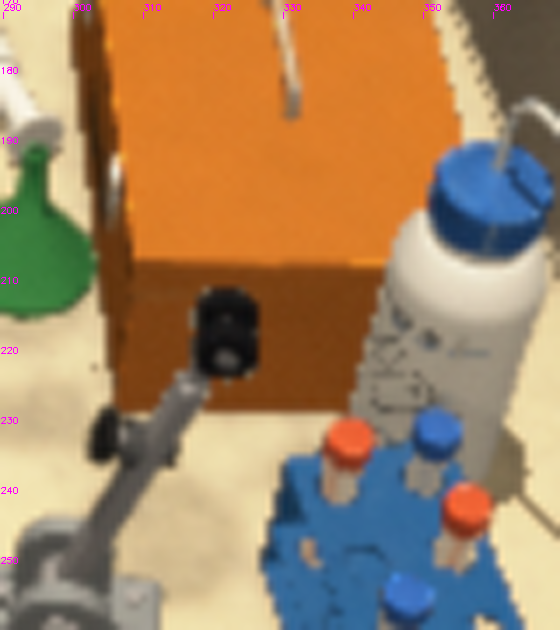

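Request:
send_rows(commands=[0.04,0,0.15,0,0,0,0,0.08,-0.06,0.15,0,0,0,0,0.1,-0.1,0.05,0,0,0,0,0.12,-0.12,0,0,0,0,0,0.12,-0.12,0,0,0,0,0,0.1,-0.12,0,0,0,0,0,0.02,-0.03,0,0,0,0,0,0,0,0,0,0,0,0])

```text
clock: 19.1
tool_pos: [0.6761, -0.2057, 0.3089]
eef_rot: [0.077, 0.708, -0.09, 0.696]
contact_force: [0.5, 0.2, 0.6]
opening: 0.999
```

Run:
```python
from h import *
go([.676,-.182,.232],[0,0,-1],[.2139,.9769,0])
```

```text
t 19.1 p [ 676.1 -205.7  308.9] F [0.5 0.2 0.6] op 87.9 q [ 0.59  0.88 -0.92  1.15  0.68  1.43  1.1 ]
 shift units [-0.     0.095 -0.308] mm [ -0.1  23.7 -76.9]
 xdir [-0.019 -0.017 -1.   ] ydir [ 0.235  0.972 -0.021]
 turn units [ 0.011 -0.012  0.014] deg [ 1.  -1.1  1.2]
 turn units [-0.019 -0.017 -1.986] deg [  -1.7   -1.5 -178.7]
```

Request:
send_rows(commands=[0,0.08,0,0.011,-0.012,0.014,0,0,0.012,-0.04,0,0,0,0,0,0,-0.08,0,0,0,0,0,0,-0.08,0,0,0,0,0,0,-0.06,0,0,0,0,0,0,-0.03,0,0,0,0,0,0,0,0,0,0,0])

```text
clock: 19.8
tool_pos: [0.6708, -0.1862, 0.2291]
eef_rot: [0.075, 0.706, -0.079, 0.7]
contact_force: [0.5, -0.8, -0.6]
opening: 1.005
```

Run:
```python
from h import *
go([.676,-.182,.232],[0,0,-1],[.2139,.9769,0])
im,K,W=snap('side','s17'); crop(im,255,355,175,270,8,'pics/s17.png')
```

```text
t 19.8 p [ 670.8 -186.2  229.1] F [ 0.5 -0.8 -0.6] op 88.4 q [ 0.6   0.93 -0.91  1.3   0.73  1.26  1.02]
 shift units [0.021 0.017 0.011] mm [5.2 4.2 2.9]
 xdir [-0.009 -0.005 -1.   ] ydir [ 0.215  0.976 -0.007]
 turn units [ 0.003 -0.006  0.001] deg [ 0.3 -0.5  0.1]
 turn units [-0.009 -0.005 -1.999] deg [  -0.8   -0.4 -179.9]
```

View pics/s17.png

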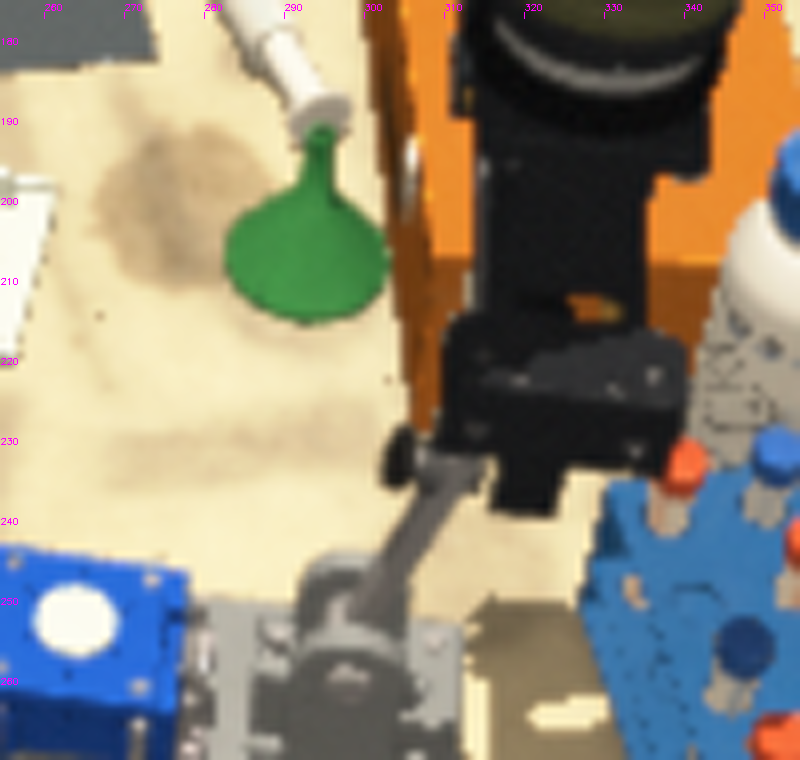

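Good. Fine adjust and pinch.

Request:
send_rows(commands=[0.02,0.016,0.008,0.003,-0.006,0,0,0,0,0,0,0,0,0.6,0,0,0,0,0,0,0.9,0,0,0,0,0,0,1,0,0,0,0,0,0,1,0,0,0,0,0,0,1,0,0,0,0,0,0,1,0,0,0,0,0,0,1], newtons=25)

```text
clock: 20.65
tool_pos: [0.6785, -0.1815, 0.2358]
eef_rot: [0.077, 0.7, -0.077, 0.706]
contact_force: [0.2, -0.3, 0.9]
opening: 0.39
```

Run:
```python
from h import *
go([.676,-.182,.232],[0,0,-1],[.2139,.9769,0])
```

```text
t 20.65 p [ 678.5 -181.5  235.8] F [ 0.2 -0.3  0.9] op 34.3 q [ 0.59  0.93 -0.91  1.29  0.73  1.25  1.02]
 shift units [-0.01  -0.002 -0.015] mm [-2.5 -0.5 -3.8]
 xdir [ 0.008  0.    -1.   ] ydir [0.216 0.976 0.002]
 turn units [-0.     0.005  0.001] deg [-0.   0.5  0.1]
 turn units [ 0.008  0.    -1.998] deg [   0.7    0.  -179.9]
```

Request:
send_rows(commands=[-0.008,0,-0.012,0,0.005,0,1,0,0,0,0,0,0,1,0,0,0,0,0,0,1])

```text
clock: 20.95
tool_pos: [0.6772, -0.1803, 0.2334]
eef_rot: [0.078, 0.702, -0.076, 0.703]
contact_force: [0.6, 0.0, 0.8]
opening: 0.292
```

Run:
```python
from h import *
go([.676,-.182,.232],[0,0,-1],[.2139,.9769,0])
im,K,W=snap('side','s18'); crop(im,255,355,175,270,8,'pics/s18.png')
```

```text
t 20.95 p [ 677.2 -180.3  233.4] F [0.6 0.  0.8] op 25.7 q [ 0.59  0.93 -0.91  1.29  0.73  1.26  1.02]
 shift units [-0.005 -0.007 -0.006] mm [-1.2 -1.7 -1.4]
 xdir [ 0.002  0.002 -1.   ] ydir [0.216 0.976 0.003]
 turn units [-0.001  0.001  0.001] deg [-0.1  0.1  0.1]
 turn units [ 0.002  0.002 -1.999] deg [   0.2    0.2 -179.9]
```

View pics/s18.png

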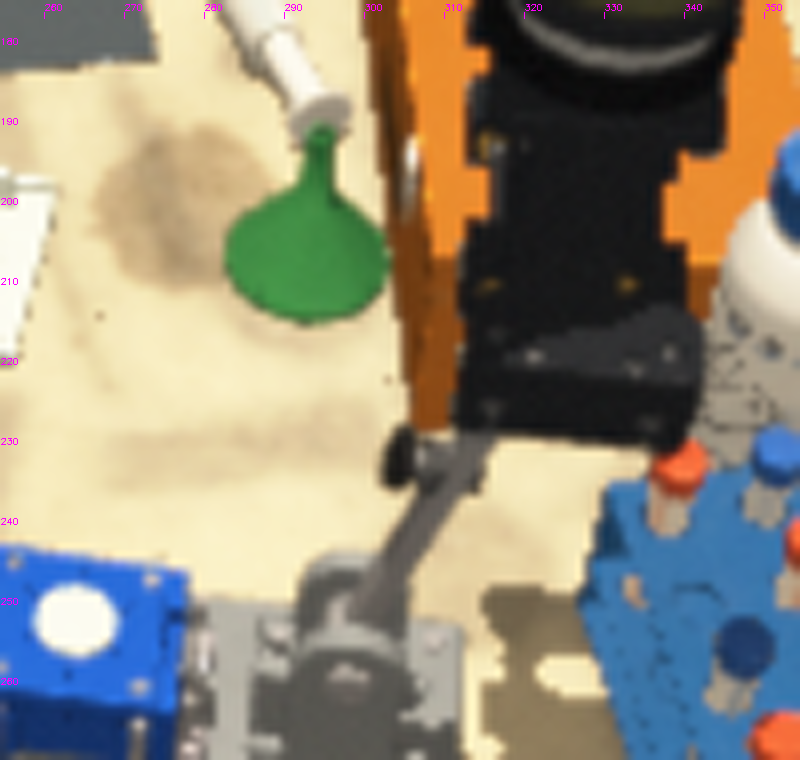

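Run:
```python
import numpy as np
f=np.radians(np.arange(75,180.1,7.5)); x=175*np.cos(f);z=175*np.sin(f)
for a,b,p in zip(np.diff(x),np.diff(z),np.degrees(f[1:])): print(p,(a*.977/250).round(3),(-a*.2137/250).round(3),(b/250).round(3))
```

```text
82.5 -0.088 0.019 0.018
90.0 -0.089 0.02 0.006
97.5 -0.089 0.02 -0.006
105.00000000000001 -0.088 0.019 -0.018
112.5 -0.085 0.019 -0.029
119.99999999999999 -0.08 0.018 -0.04
127.50000000000001 -0.074 0.016 -0.051
135.0 -0.067 0.015 -0.06
142.5 -0.059 0.013 -0.069
150.0 -0.05 0.011 -0.076
157.5 -0.04 0.009 -0.082
165.0 -0.029 0.006 -0.087
172.5 -0.017 0.004 -0.09
180.0 -0.006 0.001 -0.091
```

Request:
send_rows(commands=[-0.088,0.019,0.018,0,0,0,1,-0.089,0.02,0.006,0,0,0,1,-0.089,0.02,-0.006,0,0,0,1,-0.088,0.019,-0.018,0,0,0,1])

```text
clock: 21.4
tool_pos: [0.5936, -0.1617, 0.2347]
eef_rot: [0.079, 0.697, -0.077, 0.709]
contact_force: [5.4, 0.4, -4.9]
opening: 0.295
```

```bash
cat > lv.py <<'E'
from h import *
go([.5,-.15,.1],[0,0,-1],[.2139,.9769,0])
s,p,R=pose(); M=R.as_matrix()
h=np.array([.5345+.977*.1,-.1519-.2137*.1,.075]); g=p-M[:,0]*.012-h
a=g[:2]@[.977,-.2137]; print("phi",np.degrees(np.arctan2(g[2],a)),"rad",np.hypot(a,g[2]))
E
python3 lv.py
```

```text
t 21.4 p [ 593.6 -161.7  234.7] F [ 5.4  0.4 -4.9] op 26.0 q [ 0.68  0.82 -0.94  1.6   0.73  1.09  0.9 ]
 shift units [-0.374  0.047 -0.539] mm [ -93.6   11.7 -134.7]
 xdir [ 0.017  0.002 -1.   ] ydir [0.219 0.976 0.006]
 turn units [-0.001  0.011  0.004] deg [-0.1  1.   0.3]
 turn units [ 0.017  0.002 -1.996] deg [   1.6    0.2 -179.7]
phi 103.2493909528469 rad 0.17639852104240192
```

Request:
send_rows(commands=[-0.085,0.019,-0.029,0,0.01,0,1,-0.08,0.018,-0.04,0,0,0,1,-0.074,0.016,-0.051,0,0,0,1,-0.067,0.015,-0.06,0,0,0,1,-0.059,0.013,-0.069,0,0,0,1])

```text
clock: 21.9
tool_pos: [0.503, -0.1415, 0.1778]
eef_rot: [0.078, 0.697, -0.079, 0.709]
contact_force: [2.0, -1.5, 3.5]
opening: 0.291
```

```bash
python3 lv.py
```

```text
t 21.9 p [ 503.  -141.5  177.8] F [ 2.  -1.5  3.5] op 25.6 q [ 0.71  0.78 -0.9   1.93  0.84  0.84  0.7 ]
 shift units [-0.012 -0.034 -0.311] mm [ -3.   -8.5 -77.8]
 xdir [ 0.016 -0.003 -1.   ] ydir [0.22  0.976 0.001]
 turn units [0.002 0.01  0.004] deg [0.2 0.9 0.3]
 turn units [ 0.016 -0.003 -1.996] deg [   1.5   -0.3 -179.6]
phi 139.24282832531037 rad 0.17580608322519875
```

Request:
send_rows(commands=[-0.055,0.012,-0.073,0,0.01,0,1,-0.046,0.01,-0.079,0,0,0,1,-0.036,0.008,-0.084,0,0,0,1])

```text
clock: 22.2
tool_pos: [0.4711, -0.1344, 0.1202]
eef_rot: [0.077, 0.699, -0.079, 0.707]
contact_force: [5.1, -2.8, 3.7]
opening: 0.292
```

```bash
python3 lv.py
```

```text
t 22.2 p [ 471.1 -134.4  120.2] F [ 5.1 -2.8  3.7] op 25.7 q [ 0.66  0.83 -0.8   2.06  1.    0.68  0.53]
 shift units [ 0.115 -0.062 -0.081] mm [ 28.9 -15.6 -20.2]
 xdir [ 0.011 -0.005 -1.   ] ydir [ 0.219  0.976 -0.002]
 turn units [0.003 0.007 0.003] deg [0.3 0.6 0.3]
 turn units [ 0.011 -0.005 -1.996] deg [   1.    -0.4 -179.7]
phi 160.97988149200785 rad 0.17538518713086806
```

Request:
send_rows(commands=[-0.03,0.006,-0.08,0,0.006,0,1,-0.015,0.003,-0.08,0,0,0,1,-0.006,0.001,-0.08,0,0,0,1])

```text
clock: 22.5
tool_pos: [0.4623, -0.1325, 0.0609]
eef_rot: [0.076, 0.698, -0.079, 0.707]
contact_force: [-2.5, -2.9, 41.7]
opening: 0.292
```

```bash
python3 lv.py
```

```text
t 22.5 p [ 462.3 -132.5   60.9] F [-2.5 -2.9 41.7] op 25.7 q [ 0.58  0.91 -0.68  2.12  1.21  0.56  0.33]
 shift units [ 0.151 -0.07   0.156] mm [ 37.7 -17.5  39.1]
 xdir [ 0.012 -0.006 -1.   ] ydir [ 0.219  0.976 -0.004]
 turn units [0.004 0.008 0.003] deg [0.4 0.7 0.3]
 turn units [ 0.012 -0.006 -1.997] deg [   1.1   -0.6 -179.7]
phi -179.30824363920968 rad 0.17483958767509167
```

Request:
send_rows(commands=[0,0,0.002,0,0.004,0,1])

```text
clock: 22.6
tool_pos: [0.4621, -0.1325, 0.061]
eef_rot: [0.075, 0.701, -0.08, 0.705]
contact_force: [-3.0, -0.4, 9.3]
opening: 0.295
```

```bash
python3 lv.py
python3 - <<'E'
from h import *
im,K,W=snap('side','s19'); crop(im,225,325,200,290,8,'pics/s19.png')
E
```

```text
t 22.6 p [ 462.1 -132.5   61. ] F [-3.  -0.4  9.3] op 25.9 q [ 0.58  0.91 -0.68  2.11  1.2   0.57  0.35]
 shift units [ 0.152 -0.07   0.156] mm [ 37.9 -17.5  39. ]
 xdir [ 0.005 -0.007 -1.   ] ydir [ 0.218  0.976 -0.006]
 turn units [0.005 0.003 0.002] deg [0.4 0.3 0.2]
 turn units [ 0.005 -0.007 -1.998] deg [   0.4   -0.7 -179.8]
phi -179.3374984390018 rad 0.17498548000894326
```

View pics/s19.png

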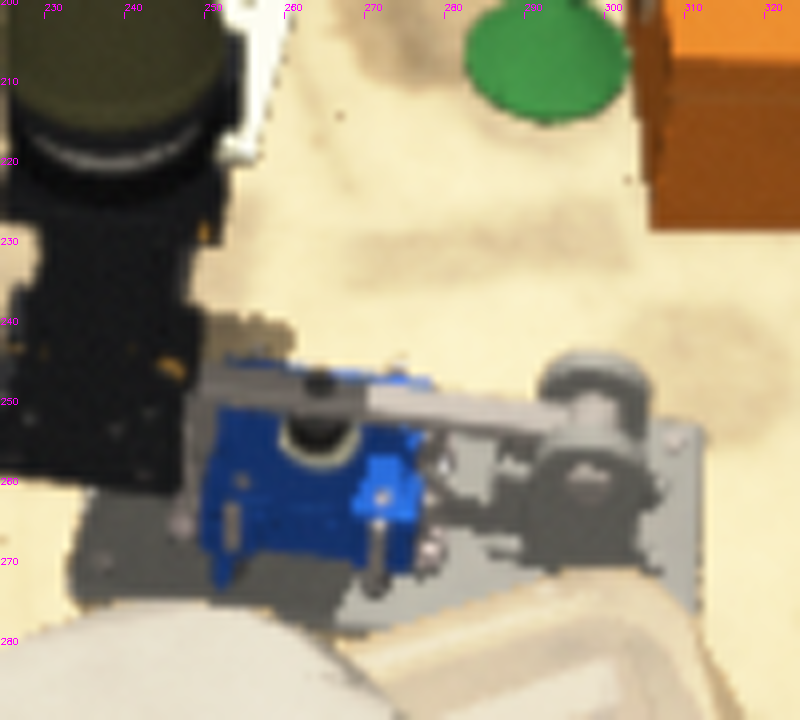

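Request:
send_rows(commands=[0.006,-0.001,0.08,0,0,0,1,0.017,-0.004,0.09,0,0,0,1,0.029,-0.006,0.087,0,0,0,1,0.04,-0.009,0.082,0,0,0,1,0.05,-0.011,0.076,0,0,0,1,0.059,-0.013,0.069,0,0,0,1])

```text
clock: 23.25
tool_pos: [0.5164, -0.1446, 0.1879]
eef_rot: [0.074, 0.699, -0.079, 0.707]
contact_force: [12.6, -3.9, -10.4]
opening: 0.29
```

```bash
python3 lv.py
```

```text
t 23.25 p [ 516.4 -144.6  187.9] F [ 12.6  -3.9 -10.4] op 25.5 q [ 0.7   0.78 -0.89  1.88  0.8   0.88  0.75]
 shift units [-0.066 -0.022 -0.351] mm [-16.4  -5.4 -87.9]
 xdir [ 0.01  -0.009 -1.   ] ydir [ 0.216  0.976 -0.006]
 turn units [0.005 0.007 0.001] deg [0.5 0.6 0.1]
 turn units [ 0.01  -0.009 -1.999] deg [   0.9   -0.8 -179.9]
phi 133.72676341594865 rad 0.17277044309725118
```

Request:
send_rows(commands=[0.07,-0.016,0.058,0,0,0,1,0.079,-0.018,0.044,0,0,0,1,0.085,-0.019,0.029,0,0,0,1,0.088,-0.019,0.018,0,0,0,1,0.089,-0.02,0.006,0,0,0,1,0.089,-0.02,-0.006,0,0,0,1])

```text
clock: 23.85
tool_pos: [0.6517, -0.1747, 0.2338]
eef_rot: [0.075, 0.693, -0.08, 0.713]
contact_force: [1.9, 0.9, -4.4]
opening: 0.292
```

```bash
python3 lv.py
```

```text
t 23.85 p [ 651.7 -174.7  233.8] F [ 1.9  0.9 -4.4] op 25.7 q [ 0.62  0.88 -0.9   1.42  0.73  1.16  0.97]
 shift units [-0.607  0.099 -0.535] mm [-151.7   24.7 -133.8]
 xdir [ 0.028 -0.01  -1.   ] ydir [ 0.218  0.976 -0.003]
 turn units [0.006 0.018 0.003] deg [0.6 1.6 0.2]
 turn units [ 0.028 -0.01  -1.997] deg [   2.5   -0.9 -179.7]
phi 83.63311272288657 rad 0.17182212226552643
```

Request:
send_rows(commands=[0.085,-0.019,-0.012,0.005,0.015,0,1,0.02,-0.004,-0.004,0,0,0,1,0,0,0,0,0,0,1])

```text
clock: 24.15
tool_pos: [0.677, -0.1803, 0.2287]
eef_rot: [0.077, 0.705, -0.078, 0.701]
contact_force: [-0.9, -1.2, 4.7]
opening: 0.293
```

```bash
python3 lv.py
```

```text
t 24.15 p [ 677.  -180.3  228.7] F [-0.9 -1.2  4.7] op 25.8 q [ 0.58  0.93 -0.89  1.29  0.72  1.25  1.02]
 shift units [-0.708  0.121 -0.515] mm [-177.    30.3 -128.7]
 xdir [-0.006 -0.001 -1.   ] ydir [ 0.218  0.976 -0.002]
 turn units [ 0.001 -0.004  0.003] deg [ 0.1 -0.3  0.3]
 turn units [-6.000e-03 -1.000e-03 -1.997e+00] deg [-5.000e-01 -1.000e-01 -1.797e+02]
phi 74.70530409766019 rad 0.1717650196596888
```

Raised again. Release, go up and clear.

Request:
send_rows(commands=[0,0,0,0,0,0,0.3,0,0,0,0,0,0,0,0,0,0,0,0,0,0,0,0,0,0,0,0,0,0,0,0,0,0,0,0,0,0,0.1,0,0,0,0,0,0,0.16,0,0,0,0,0,0,0.16,0,0,0,0,-0.06,0.16,0.04,0,0,0,0,-0.06,0.16,0,0,0,0,0,-0.06,0.16,0,0,0,0,0,-0.06,0.16,0,0,0,0,0])

```text
clock: 25.35
tool_pos: [0.6141, -0.0254, 0.3448]
eef_rot: [0.082, 0.704, -0.085, 0.7]
contact_force: [0.3, 1.3, -0.4]
opening: 1.002
```

Run:
```python
from h import *
go([.5,0,.3])
im,K,W=snap('side','s20'); crop(im,235,295,235,280,13,'pics/s20.png'); cv2.imwrite('pics/s20b.png',cv2.resize(im,None,fx=1.5,fy=1.5))
```

```text
t 25.35 p [614.1 -25.4 344.8] F [ 0.3  1.3 -0.4] op 88.1 q [ 0.45  0.71 -0.96  1.42  0.58  1.32  0.79]
 shift units [-0.456  0.102 -0.179] mm [-114.1   25.4  -44.8]
 xdir [-0.007 -0.004 -1.   ] ydir [ 0.235  0.972 -0.005]
```

View pics/s20.png

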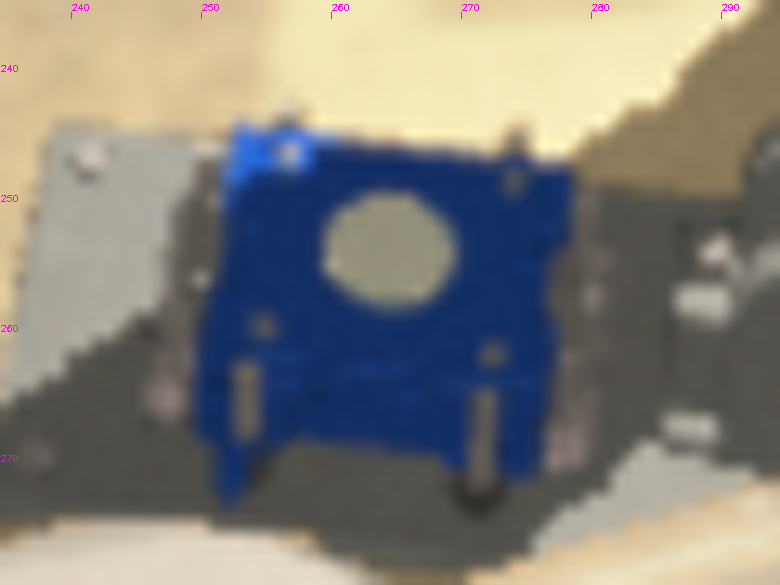

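View pics/s20b.png

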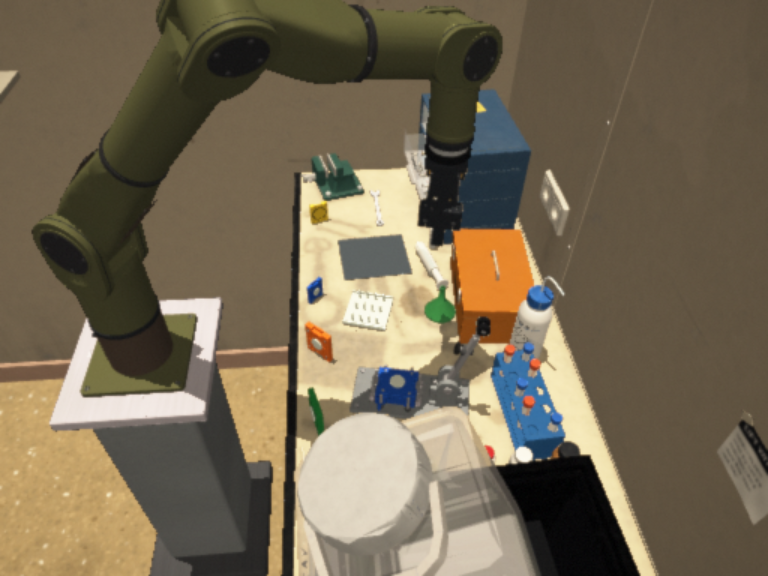

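Run:
```python
from plant import job
print(job.finish_job())
```

```text
the job is handed in; nothing more can be done
None
```

I took the blue cover out of the rack and laid it boss up on the mat. I let it go, then regrasped it by its long sides and set it between the pins onto the two catches. I swung the lever down to its stop by the grip, led it back up and released it. The job was handed in at about 25 s of the 72 s allowed.

**Checks that agreed:**
- **Cover home:** after pressing, the boss sits at pixel (264.5, 253.7). The prediction for a cover fully home is (264.2, 253.5). Resting on the catches it was about 252.2 in v, close to the 252.1 predicted there. The cover therefore went down about 6.5 mm.
- **Lever and bench:** the last picture shows the lever raised and the gripper clear of everything. By eye, the other things look unmoved.

**Checks that disagreed or fell short:**
- **Top camera:** it showed only a plain brown surface throughout, so everything was measured from the side camera.
- **Position of the press:** contact with the pins put its y position about 2 mm from the camera's estimate. The cover went down anyway, with only 1 to 2 N of force.
- **Lever force:** the wrist briefly read about 42 N as the lever met its stop, with the fingers on the grip. That is above the 40 N figure for the arm or gripper body, and I can't tell whether finger contact counts toward it.

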